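# Extend the sprung-button board rest and lay the action board in it

### The job

Draw the sliding arm of the telescoping board rest out by its red tab until the sprung brass button pops up through the next hole of the tube; feel for it and stop pulling as it clicks in, do not wrench the button against the hole. Then lay the maple action board flat and lengthwise on the two ledges, between the fixed lip and the red tab, setting it down rather than dropping it. Let go of everything and leave the other things on the bench where they are.

Things in the scene. Friction and masses are not known exactly. Their poses are not given: they have to be found in the camera images.
- prop: Telescoping board rest, fixed to the bench: dark wood base plate 245 x 80 x 10 mm (x -120 to +125 mm) carrying a level square steel tube, 30 x 30 mm, top at z = 40 mm. Origin: on the base plate's underside, below the tube's axis; x points along the tube, the way the arm draws out; z up. Board, when laid, lies along x.
- tube_top (a point): Point on the middle line of the tube's top wall (3 mm thick), at x = -30 mm, z = 40 mm in the rest's frame. The wall has two holes, 13 mm along the tube by 11 mm wide, 76 mm apart. The tube is clamped up to 16 mm further in or out each time, so the holes' places are known only roughly and must be found by feel.
- fixed_ledge (a point): Foot of the fixed lip on the fixed aluminium ledge: x = -90 mm, y = 0, z = 60 mm in the rest's frame. The ledge, a fork 60 mm wide in y, runs 50 mm from here towards +x at z = 60 mm; the lip, 12 mm thick, stands on its -x side and rises to z = 78 mm.
- prop_arm (a joint): How far the arm is drawn out (m, along the rest's +x). Starts at 0 to 0.010, button hidden in the tube between the holes. The next hole on the way out comes at 0.030 to 0.062; the wrong one lies inward at -0.046 to -0.014. Sliding takes 3 to 6 N, a little more to start. With the button popped up the arm is locked but for 1.5 mm of play either way.
- tab (a point): Middle of the top edge of the red upright tab on the arm's outer end: z = 104 mm, x = 43 mm + joint prop_arm in the rest's frame. Tab 12 mm thick (rest's x), 30 mm wide (y), 44 mm tall above the arm's ledge at z = 60 mm. That ledge, a fork 60 mm wide, reaches 50 mm from the tab's inner face towards -x.
- prop_button: Sprung brass button, 10 x 10 mm, travelling with the arm (at x = -40 mm + joint prop_arm); origin: centre of its top face, axes as the rest's. Hidden in the tube its top is 37 mm above the bench; popped through a hole it stands at 44 mm, 4 mm proud of the tube. More than 25 N between button and tube spoils them.
- board: The maple action board, a plain flat pale board 150 x 60 x 10 mm with small dark round marks on top, about 90 g, lying loose on the bench. Origin: centre of its underside; x along its length, z up. It may lie either way round. Dropped means falling free by about 12 mm or more.
- scraper_a: Steel reed scraper with dark wood handle, 145 x 18 x 14 mm, lying loose; origin under its middle. To be left alone.
- scraper_b: A second such scraper, to be left alone.
- bolt: Brass hex end bolt standing on its head, 18 mm across, 45 mm tall; origin under it. To be left alone.
- jar: Dark green glass jar with cork stopper, 60 mm across, 85 mm tall; origin under it. To be left alone.
- brush: Small bench brush lying loose, origin under it. To be left alone.
- collar: Brass ring 40 mm across, 12 mm tall, lying flat; origin under it. To be left alone.
Not all that is in view belongs to the job. What is shaped like the board but grey or purple is not meant.

How it is judged:
By the outcome, as a careful person would: the job done as asked, in the order asked, and still so for the second after the job is handed in, with the robot touching nothing.
It also fails if it takes over 67 s, if anything falls off the work surface, if the arm or the gripper's body presses on something with over 40 N, if the wrist force passes 120 N, or if a joint passes its speed limit or range.

### The arm

A 6-joint arm with a two-finger parallel gripper is mounted at the origin on the work surface. World frame = base frame: x ahead of the robot, y to its left, z up, the work surface at z = 0. Lengths are in m, angles in rad, forces in N, time in s.
With the tool pointing down it reaches from about 0.275 to 1 m from the base axis. Payload 8.4 kg.
Tool frame: the origin (TCP) lies at the very end of the fingers, on their centre line; the grasp point (between the pads) lies 19 mm behind it (manip.grip_depth is the distance from the TCP to the grasp point, in m); x points along the fingers, z is the direction in which the jaws open and shut, and the axes are right-handed (so a half turn about x gives the same grasp; the last joint's range is limited). The gripper opens to 85 mm and grips with 20 to 120 N. Pads are 22 mm wide; open, the fingers measure 114 mm over their backs; the gripper's body (76 mm by 85 mm) begins 54 mm behind the grasp point. The pads swing forward as they close: fully open they stand 13 mm farther back than shut.
Start: joints at [-1.118, 0.353, 1.633, -0, 1.155, -0.002], TCP at [0.275, -0.561, 0.202] pointing down, gripper open.
Joint ranges: [-2.63, 2.63], [-0.92, 2.1], [0.06, 2.66], [-1.3, 4.44], [0, 2.69], [-3.02, 3.02]. Speed limits (rad/s): [2.22, 2.22, 2.79, 3.14, 3.14, 3.14].

### API

Orientations are given as a rotation vector (axis times angle).
In Python, from bench import manip, capture, camera_params gives the robot as it stands. The module is installed in compiled form; this text tells all that it offers.
- The arm moves only by the tool apply_moves, never from a script. Its arguments are lists of equal length, an entry for each row: "linear": the shift along the tool's x, y, z in units of 40 mm (1.0 is 40 mm), a list of three; "turn": the turn, a rotation vector about the tool's x, y, z in units of 10 degrees (1.0 is 10 degrees), a list of three; "fingers": the opening, from 0 (shut) to 1 (fully open). A call has 1 to 12 rows; each row is the pose to reach, as a shift and turn from the pose commanded when the call began, along the tool's axes at that moment; what a row does not reach only later rows make up. A row lasts 1/8 s, in which the tool goes at most 62.5 mm and 10.7 degrees, less where a joint would pass 70% of its speed; a pose out of reach is approached as far as the arm can. A call with a gripper value outside its range is refused whole. The fingers move at their own pace and stop on an object; "squeeze" is the grip in N (left out, the last holds). Time passes only in rows, so rows that repeat a pose let the fingers close. It gives the time, the measured TCP pose, the force and the opening at its end, in the units of the state.
- manip.get_state(): the state, without advancing time (a new reading comes with each control period).
- capture(name): name is "side" or "top" or "wrist"; returns the picture (480x640x3 uint8, red, green, blue); there is no depth.
- camera_params(name): a dict with "K" (3x3 intrinsics, pixels), "D" ([k1, k2, p1, p2, k3] as OpenCV has them; the pictures are not rectified), "pose" (4x4, takes a point from camera to world coordinates). Camera axes: x right, y up, looking along -z (the intrinsics and any distortion apply to the point x, -y, -z); pixel columns grow to the right and rows downward; lengths in m; the calibration is good to about 2 mm. A picture is of the moment at which its call begins: read the wrist's pose just before it. camera_params takes no time and is no camera call; for the wrist camera it gives the pose at the moment of the call.
- manip.finish_job(): hands the job in, once; it reports no verdict.
The state is a dict: "t": time; "joints": joint angles; "dq": joint speeds; "joint_torque": joint torques, N m; "eef_pos": TCP position; "ee_rot": TCP orientation; "ft_force": force on the tool from outside, world axes, zero at the start; "torque": the same for the moment, N m; "grip_width": finger opening in m.
Only numpy, scipy, OpenCV 4.12 (cv2) and the standard library are available. Lean on these libraries where they do the work, as an engineer would, in place of code of your own. Each camera call takes 0.05 s, during which the arm holds its last target.

## Working session

There is one attempt and no reset: what is moved stays moved. The work goes in short steps, Python scripts to look and compute and a tool call to move; the robot and the scene stay as the last step left them, time stands still between calls to the robot, and variables do not carry over. Pictures are saved under pics/ and viewed, and the job is handed in when it is done.

Besides the shell and the picture viewer there is one more tool, called as a command line: name --argument value ..., lists and objects as JSON in quotes. apply_moves: Moves the arm, as the interface text tells. Its arguments: {"type":"object","properties":{"linear":{"type":"array"},"turn":{"type":"array"},"fingers":{"type":"array"},"squeeze":{"type":"number"}},"required":["linear","turn","fingers"]}

```bash
mkdir -p pics; python3 - <<'E'
from bench import manip, capture, camera_params
import cv2, numpy as np
for n in ("top","side"):
    im=capture(n); cv2.imwrite(f"pics/{n}0.png",im[:,:,::-1])
    p=camera_params(n); print(n,np.round(p["K"],1).tolist(),np.round(p["D"],4),np.round(p["pose"],3).tolist())
print(manip.get_state(), manip.grip_depth)
E
```

```text
top [[566.6, 0.0, 322.1], [0.0, 566.6, 239.2], [0.0, 0.0, 1.0]] [0.0546 0.     0.     0.     0.    ] [[0.013, 0.998, -0.059, 0.488], [-1.0, 0.013, 0.001, -0.066], [0.002, 0.059, 0.998, 1.41], [0.0, 0.0, 0.0, 1.0]]
side [[481.5, 0.0, 316.2], [0.0, 481.5, 231.0], [0.0, 0.0, 1.0]] [-0.0275  0.      0.      0.      0.    ] [[-0.958, 0.192, -0.213, 0.394], [-0.287, -0.604, 0.744, 0.607], [0.014, 0.774, 0.633, 0.7], [0.0, 0.0, 0.0, 1.0]]
{'t': 0.1, 'joints': array([-1.11841555e+00,  3.53588196e-01,  1.63406186e+00,  4.55675642e-06,
        1.15522544e+00, -2.40461977e-03]), 'dq': array([ 0.00162846, -0.00112423, -0.00134558,  0.00021142, -0.00117244,
       -0.00054458]), 'joint_torque': array([-8.95110315e-04, -6.06359768e+01, -3.42820680e+01,  7.07282493e-05,
        4.02848455e-03,  1.69196369e-05]), 'eef_pos': array([ 0.27433432, -0.5610448 ,  0.20123008]), 'ee_rot': array([ 0.86872484,  1.39178398, -0.86760105]), 'ft_force': array([-1.12283748,  0.19794684, -0.33067989]), 'torque': array([-0.01122027,  0.01616333,  0.01432017]), 'grip_width': 0.08522870485887668} 0.0187
```

View pics/top0.png

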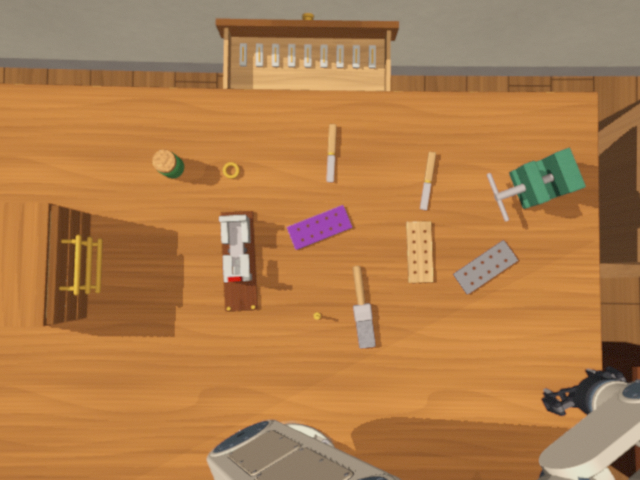

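View pics/side0.png

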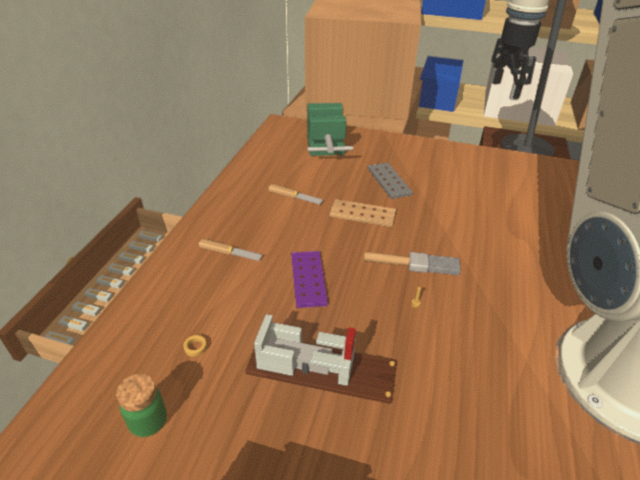

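The top picture shows the rest at about (238,262), with its red tab at (236,279) facing the robot. The maple board is at (420,252) and the bolt at (318,316). The purple and grey boards are decoys. Next I'll measure.

```bash
cat > h.py <<'E'
import cv2, numpy as np
from bench import manip, capture, camera_params
from scipy.spatial.transform import Rotation as R
def ray(p,uv):
    uv=np.asarray(uv,float).reshape(-1,1,2)
    n=cv2.undistortPoints(uv,np.array(p["K"]),np.array(p["D"])).reshape(-1,2)
    d=np.c_[n[:,0],-n[:,1],-np.ones(len(n))]
    T=np.array(p["pose"]); return T[:3,3], d@T[:3,:3].T
def onplane(p,uv,z):
    o,d=ray(p,uv); return o+d*((z-o[2])/d[:,2])[:,None]
def proj(p,X):
    T=np.array(p["pose"]); X=np.asarray(X,float).reshape(-1,3)
    c=(X-T[:3,3])@T[:3,:3]; c=c*[1,-1,-1]
    return cv2.projectPoints(c,np.zeros(3),np.zeros(3),np.array(p["K"]),np.array(p["D"]))[0].reshape(-1,2)
def blobs(m,amin=30):
    cs,_=cv2.findContours(m.astype(np.uint8),cv2.RETR_EXTERNAL,cv2.CHAIN_APPROX_NONE)
    return sorted([c for c in cs if cv2.contourArea(c)>amin],key=cv2.contourArea,reverse=True)
E
python3 - <<'E'
from h import *
im=cv2.imread("pics/top0.png"); hsv=cv2.cvtColor(im,cv2.COLOR_BGR2HSV); p=camera_params("top")
for q in [(420,252),(410,240),(400,252),(450,200),(240,300),(230,290),(236,279),(280,280),(228,250)]: print(q,hsv[q[1],q[0]])
H,S,V=cv2.split(hsv)
red=((H<5)|(H>174))&(S>180)&(V>120)
for c in blobs(red,8): print("red",cv2.minAreaRect(c),cv2.boundingRect(c))
roi=np.zeros_like(H); roi[212:292,395:445]=1
cv2.imwrite("pics/crop_b.png",cv2.resize(im[205:300,390:450],None,fx=6,fy=6,interpolation=cv2.INTER_CUBIC))
cv2.imwrite("pics/crop_r.png",cv2.resize(im[200:325,200:280],None,fx=4.8,fy=4.8,interpolation=cv2.INTER_CUBIC))
E
```

```text
(420, 252) [ 17 119 228]
(410, 240) [ 17 120 223]
(400, 252) [ 14 170 185]
(450, 200) [ 15 166 198]
(240, 300) [ 10 176 123]
(230, 290) [ 10 172 139]
(236, 279) [  3 241 201]
(280, 280) [ 15 170 196]
(228, 250) [  9  66 127]
red ((234.84616088867188, 278.7692565917969), (3.7210419178009033, 12.155404090881348), 82.87498474121094) (229, 277, 13, 5)
```

View pics/crop_r.png

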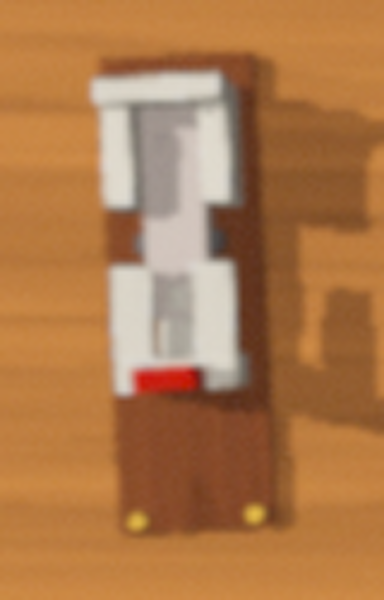

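View pics/crop_b.png

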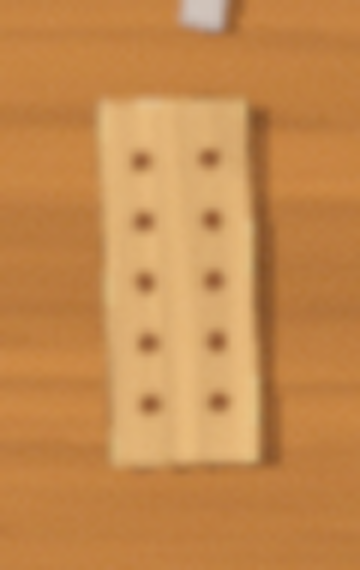

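```bash
python3 - <<'E'
from h import *
im=cv2.imread("pics/top0.png"); hsv=cv2.cvtColor(im,cv2.COLOR_BGR2HSV); p=camera_params("top")
H,S,V=cv2.split(hsv)
m=(S<145)&(V>170)&(H>10)&(H<25); r=np.zeros_like(m); r[212:292,395:445]=1
m=cv2.morphologyEx((m&r).astype(np.uint8),cv2.MORPH_CLOSE,np.ones((5,5)))
c=blobs(m)[0]; rect=cv2.minAreaRect(c); print(rect)
P=onplane(p,cv2.boxPoints(rect),0.010); print("board corners",P.round(4).tolist(),P.mean(0))
print("sides",np.linalg.norm(P[1]-P[0]),np.linalg.norm(P[2]-P[1]))
e=max([P[1]-P[0],P[2]-P[1]],key=np.linalg.norm); print("board yaw deg",np.degrees(np.arctan2(e[1],e[0])))
cr=lambda l:[(200+x/4.8-.4,200+y/4.8-.4) for x,y in l]
Q=onplane(p,cr([(100,58),(258,56),(118,532),(275,530)]),.010); print("plate",Q.round(4).tolist(),Q.mean(0))
L=onplane(p,cr([(92,80),(222,72),(96,104),(224,97)]),.078); print("lip",L.round(4).tolist(),L.mean(0))
T=onplane(p,cr([(135,372),(200,368),(135,392),(202,388)]),.104);print("tab?",T.round(4).tolist(),T.mean(0))
a=Q[:2].mean(0)-Q[2:].mean(0); print("axis deg",np.degrees(np.arctan2(a[1],a[0])),np.linalg.norm(a),)
for q in [(430,180),(365,310),(318,316),(231,170)]: print(onplane(p,[q],.01))
s=camera_params("side"); ims=cv2.imread("pics/side0.png")
cv2.imwrite("pics/crop_s.png",cv2.resize(ims[305:405,240:405],None,fx=4.8,fy=4.8,interpolation=cv2.INTER_CUBIC))
E
```

```text
((419.49517822265625, 251.38018798828125), (61.710655212402344, 25.659481048583984), 87.70938873291016)
board corners [[0.6186, -0.2737, 0.01], [0.6219, -0.337, 0.01], [0.4697, -0.3432, 0.01], [0.4663, -0.2803, 0.01]] [ 0.54413958 -0.3085649   0.01      ]
sides 0.0634112504240149 0.15231620420153782
board yaw deg -177.66593345521127
plate [[0.6359, 0.1849, 0.01], [0.6381, 0.1036, 0.01], [0.393, 0.1699, 0.01], [0.3949, 0.09, 0.01]] [0.51547228 0.13709782 0.01      ]
lip [[0.6179, 0.1764, 0.078], [0.6227, 0.1129, 0.078], [0.6061, 0.1742, 0.078], [0.6104, 0.1116, 0.078]] [0.61427113 0.14376631 0.078     ]
tab? [[0.4755, 0.1479, 0.104], [0.4777, 0.1169, 0.104], [0.4659, 0.1476, 0.104], [0.4682, 0.1157, 0.104]] [0.4718217  0.13204453 0.104     ]
axis deg 3.3672588895986886 0.24352534803543852
[[ 0.72174536 -0.33405074  0.01      ]]
[[ 0.39816232 -0.1752974   0.01      ]]
[[ 0.3820445  -0.06011106  0.01      ]]
[[0.74038544 0.16097909 0.01      ]]
```

View pics/crop_s.png

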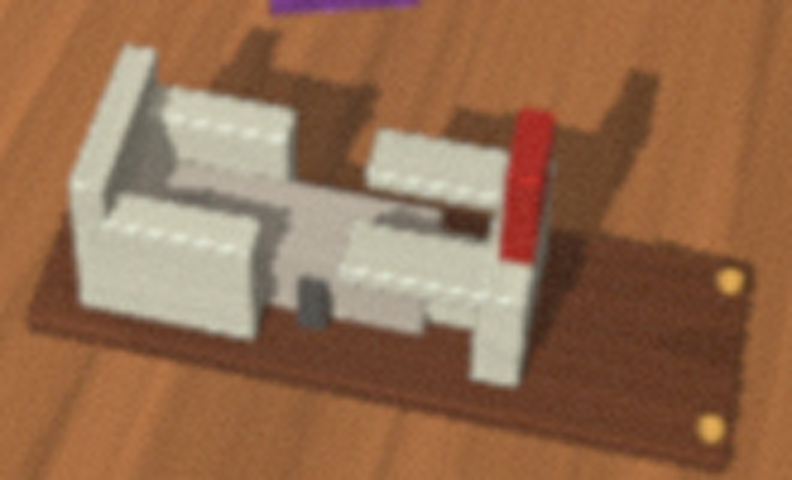

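```bash
cat >> h.py <<'E'
def delta(target_pos, yawz, s=None):
    """tool move (units) from state pose to target: tool x down, tool z at heading yawz (rad)"""
    s=s or manip.get_state(); R0=R.from_rotvec(s["ee_rot"])
    x=np.array([0,0,-1.]); z=np.array([np.cos(yawz),np.sin(yawz),0]); y=np.cross(z,x)
    R1=R.from_matrix(np.c_[x,y,z])
    return R0.inv().apply(np.array(target_pos)-s["eef_pos"])/0.04, np.degrees((R0.inv()*R1).as_rotvec())/10
E
python3 - <<'E'
from h import *
s=manip.get_state(); print(R.from_rotvec(s["ee_rot"]).as_matrix().round(3))
th=np.radians(3.3)
for k in (0,np.pi): print([v.round(3) for v in delta([0.472,0.134,0.16],th+k)])
for k in (-np.pi/2,np.pi/2): print([v.round(3) for v in delta([0.544,-.3085,0.1],np.radians(2.33)+k)])
E
```

```text
[[-0.001  0.898  0.439]
 [ 0.001  0.439 -0.898]
 [-1.     0.    -0.001]]
[array([  1.048,  12.072, -13.438]), array([-6.724e+00, -6.000e-03, -4.000e-03])]
[array([  1.048,  12.072, -13.438]), array([ 1.1276e+01, -5.0000e-03,  7.0000e-03])]
[array([ 2.534,  8.83 , -2.707]), array([ 2.373e+00, -7.000e-03,  1.000e-03])]
[array([ 2.534,  8.83 , -2.707]), array([-1.5627e+01, -2.0000e-03, -1.0000e-02])]
```

apply_moves --linear '[[0,0.7,-0.8],[0,1.7,-1.9],[0,2.7,-3.0],[0,3.7,-4.1],[0,4.7,-5.2],[0,5.7,-6.3],[0,6.7,-7.4],[0,7.7,-8.5],[0,8.7,-9.7],[0,9.7,-10.8],[0,10.7,-11.9],[0.5,11.6,-12.9]]' --turn '[[-0.4,0,0],[-1,0,0],[-1.6,0,0],[-2.2,0,0],[-2.8,0,0],[-3.4,0,0],[-4,0,0],[-4.6,0,0],[-5.2,0,0],[-5.8,0,0],[-6.3,0,0],[-6.7,0,0]]' --fingers '[1,1,1,1,1,1,1,1,1,1,1,1]' --squeeze 20

```text
t: 1.6
eef_pos: [0.4661, 0.1084, 0.1828]
ee_rot: [-0.044, 1.567, 0.045]
ft_force: [0.9, 0.0, -0.5]
grip_width: 0.0852
```

```bash
python3 - <<'E'
from h import *
s=manip.get_state(); print(s["t"],s["eef_pos"],s["ft_force"],s["joints"].round(3))
p=camera_params("wrist"); im=capture("wrist"); cv2.imwrite("pics/w1.png",im[:,:,::-1])
print([v.round(3) for v in delta([0.472,0.134,0.16],np.radians(3.3))])
T=[(43.+j)/1000 for j in (3,)][0]
E
```

```text
1.6 [0.46610814 0.10837719 0.18279797] [ 0.91991397  0.01488131 -0.51430496] [ 0.225  0.143  1.96  -0.     1.035  0.169]
[array([0.5  , 0.518, 0.179]), array([ 0.015,  0.005, -0.017])]
```

View pics/w1.png

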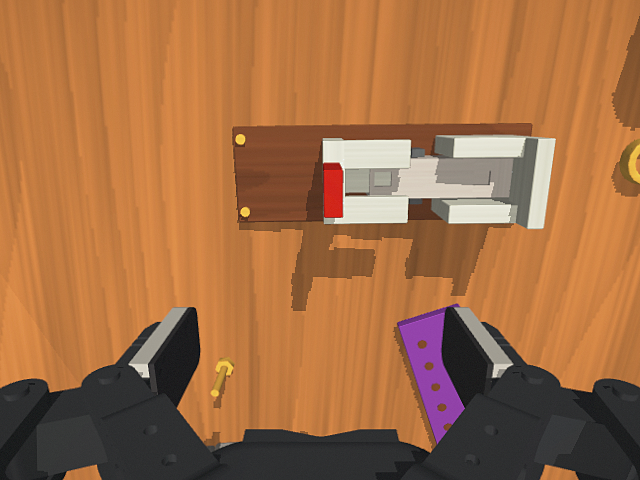

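The wrist picture shows the tab at (333,190), the lip at (540,183), and a small square outline on the tube at (382,177), which may be a hole. I'll refine the positions from this view.

```bash
python3 - <<'E'
from h import *
im=cv2.imread("pics/w1.png"); hsv=cv2.cvtColor(im,cv2.COLOR_BGR2HSV); p=camera_params("wrist")
H,S,V=cv2.split(hsv); red=((H<6)|(H>172))&(S>180)&(V>90)
c=blobs(red)[0]; print(cv2.boxPoints(cv2.minAreaRect(c)))
print("tab top",onplane(p,[(324,164),(341,164),(326,217),(343,217)],.104).round(4).tolist())
print("lip top",onplane(p,[(528,138),(554,139),(523,228),(546,228)],.078).round(4).tolist())
print("plate",onplane(p,[(233,127),(239,222)],.010).round(4).tolist())
print("square",onplane(p,[(374,170),(391,170),(374,185),(391,185)],.040).round(4).tolist())
cv2.imwrite("pics/w1c.png",cv2.resize(im[110:240,225:385+180],None,fx=2.3,fy=2.3,interpolation=cv2.INTER_CUBIC))
E
```

```text
[[323. 163.]
 [342. 163.]
 [342. 216.]
 [323. 216.]]
tab top [[0.4653, 0.1595, 0.104], [0.4754, 0.1601, 0.104], [0.4685, 0.1273, 0.104], [0.479, 0.128, 0.104]]
lip top [[0.5971, 0.182, 0.078], [0.6144, 0.1825, 0.078], [0.6055, 0.1219, 0.078], [0.6215, 0.1229, 0.078]]
plate [[0.392, 0.1754, 0.01], [0.3973, 0.0972, 0.01]]
square [[0.504, 0.1511, 0.04], [0.5168, 0.1519, 0.04], [0.5051, 0.1399, 0.04], [0.518, 0.1406, 0.04]]
```

View pics/w1c.png

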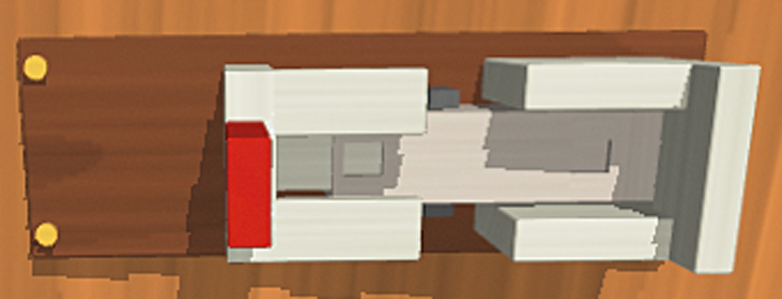

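apply_moves --linear '[[0,0.3,0.1],[0,0.5,0.15],[0,0.5,0.15]]' --turn '[[0,0,0],[0,0,0],[0,0,0]]' --fingers '[1,1,1]'

```text
t: 2.02
eef_pos: [0.4699, 0.1258, 0.1823]
ee_rot: [-0.041, 1.57, 0.041]
ft_force: [0.8, -0.3, 0.3]
grip_width: 0.0853
```

```bash
python3 - <<'E'
from h import *
s=manip.get_state(); print(s["t"],s["eef_pos"],s["ft_force"],s["dq"].round(3))
p=camera_params("wrist"); im=capture("wrist"); cv2.imwrite("pics/w2.png",im[:,:,::-1])
im=capture("top"); cv2.imwrite("pics/t2.png",im[:,:,::-1])
print(p["pose"].round(4)); np.save("w2.npy",p["pose"])
pr=proj(camera_params("top"),s["eef_pos"]); print(pr)
cv2.imwrite("pics/t2c.png",cv2.resize(im[180:330,170:330,::-1],None,fx=4,fy=4,interpolation=cv2.INTER_CUBIC))
E
```

```text
2.025 [0.46986013 0.12575067 0.1822807 ] [ 0.77924602 -0.27361111  0.30195093] [-0.012 -0.006  0.008 -0.003 -0.    -0.011]
[[ 9.986e-01 -5.010e-02 -1.490e-02  4.658e-01]
 [ 5.220e-02  9.593e-01  2.776e-01  1.971e-01]
 [ 4.000e-04 -2.780e-01  9.606e-01  3.545e-01]
 [ 0.000e+00  0.000e+00  0.000e+00  1.000e+00]]
[[231.98396459 280.11215952]]
```

View pics/w2.png

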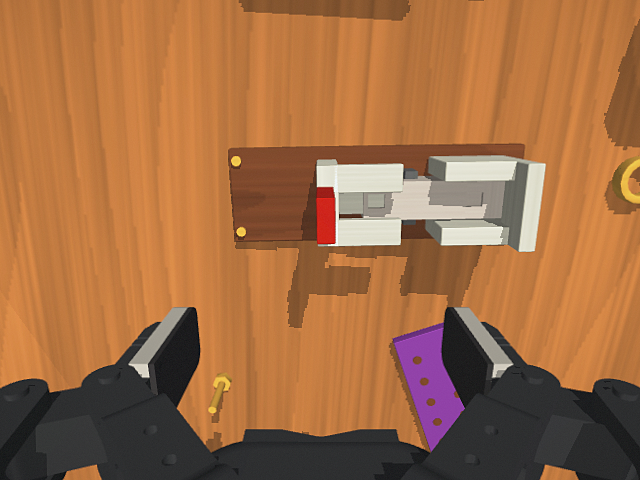

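View pics/t2c.png

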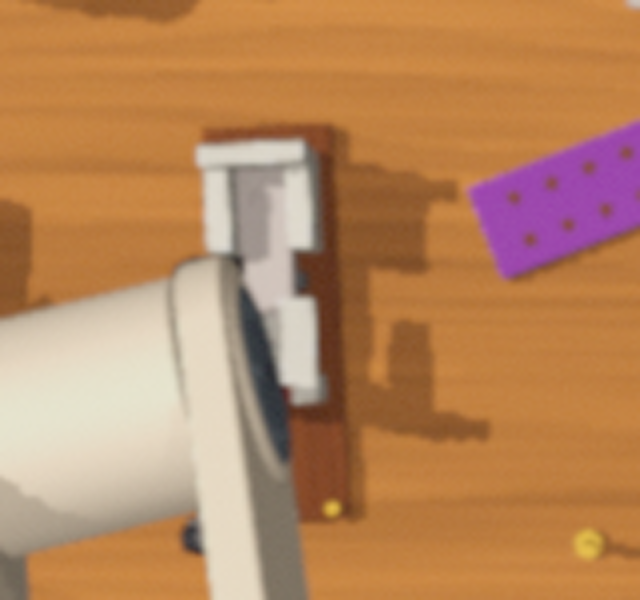

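```bash
python3 - <<'E'
from h import *
im=cv2.imread("pics/w2.png"); hsv=cv2.cvtColor(im,cv2.COLOR_BGR2HSV); p=camera_params("wrist")
H,S,V=cv2.split(hsv); red=((H<6)|(H>172))&(S>180)&(V>90)
c=blobs(red)[0]; b=cv2.boundingRect(c);print(b)
x,y,w,h=b
print("K",p["K"].round(1).tolist(),p["D"])
t=onplane(p,[(x,y),(x+w,y),(x,y+h),(x+w,y+h)],.104);print("tab top",t.round(4).tolist(),t.mean(0))
print("lip",onplane(p,[(519,162),(545,163),(516,251),(536,251)],.078).round(4).tolist())
q=onplane(p,[(229,150),(235,242)],.010);print("plate",q.round(4).tolist(),q.mean(0))
print("square",onplane(p,[(375.5,200)],.040).round(4).tolist())
# bolt head/ purple consistency: wrist vs top
H0=cv2.cvtColor(cv2.imread("pics/top0.png"),cv2.COLOR_BGR2HSV)
f=lambda g:(g[...,0]>135)&(g[...,0]<160)&(g[...,1]>100)
a=blobs(f(H0))[0]; tp=camera_params("top")
print("purple top",onplane(tp,cv2.boxPoints(cv2.minAreaRect(a)),.01).round(4).tolist())
print("purple wrist corners",onplane(p,[(393,343),(440,325)],.01).round(4).tolist())
print("proj TCP", proj(p,manip.get_state()["eef_pos"]), "tab est", proj(p,[.4718,.132,.104]))
sp=camera_params("side"); I=cv2.imread("pics/side0.png"); h2=cv2.cvtColor(I,cv2.COLOR_BGR2HSV)
r=((h2[...,0]<6)|(h2[...,0]>172))&(h2[...,1]>180)&(h2[...,2]>90); r[:300]=0
c=blobs(r)[0]; print(cv2.boundingRect(c)); 
k=lambda a,b:(240+a/4.8,305+b/4.8)
print("side tab top", onplane(sp,[k(517,109),k(553,112),k(502,172),k(545,172)],.104).round(4).tolist())
print("side plate", onplane(sp,[k(750,262),k(722,465),k(30,325)],.01).round(4).tolist())
E
```

```text
(316, 187, 19, 57)
K [[412.6, 0.0, 320.4], [0.0, 412.6, 239.6], [0.0, 0.0, 1.0]] [-0.0230808  0.         0.         0.         0.       ]
tab top [[0.4651, 0.1575, 0.104], [0.4767, 0.1581, 0.104], [0.4669, 0.1213, 0.104], [0.4789, 0.1219, 0.104]] [0.47190045 0.13968701 0.104     ]
lip [[0.5991, 0.1773, 0.078], [0.6167, 0.1777, 0.078], [0.6084, 0.1156, 0.078], [0.6227, 0.1163, 0.078]]
plate [[0.3922, 0.1696, 0.01], [0.3968, 0.0911, 0.01]] [0.39448762 0.13032636 0.01      ]
square [[0.5114, 0.1398, 0.04]]
purple top [[0.6003, 0.0202, 0.01], [0.6576, -0.1172, 0.01], [0.6021, -0.14, 0.01], [0.545, -0.0029, 0.01]]
purple wrist corners [[0.5443, -0.0003, 0.01], [0.586, 0.0205, 0.01]]
proj TCP [[320.87842462 285.79451888]] tab est [[324.66161887 228.00151117]]
(345, 328, 10, 31)
side tab top [[0.4782, 0.1225, 0.104], [0.4666, 0.1202, 0.104], [0.4767, 0.1488, 0.104], [0.4636, 0.1447, 0.104]]
side plate [[0.3953, 0.0888, 0.01], [0.3909, 0.1714, 0.01], [0.6301, 0.1891, 0.01]]
```

```bash
python3 - <<'E'
from h import *
print([v.round(3) for v in delta([0.472,0.134,0.076],np.radians(3.3))])
E
```

```text
[array([2.655, 0.213, 0.069]), array([-0.031,  0.002,  0.001])]
```

apply_moves --linear '[[0.4,0.15,0.04],[1.0,0.21,0.06],[1.8,0.21,0.06],[2.4,0.21,0.06],[2.65,0.21,0.06],[2.65,0.21,0.06]]' --turn '[[0,0,0],[0,0,0],[0,0,0],[0,0,0],[0,0,0],[0,0,0]]' --fingers '[1,1,1,1,0.6,0.4]' --squeeze 20

```text
t: 2.88
eef_pos: [0.4711, 0.1345, 0.0752]
ee_rot: [-0.042, 1.572, 0.041]
ft_force: [1.3, 0.7, 0.3]
grip_width: 0.0513
```

```bash
python3 - <<'E'
from h import *
s=manip.get_state(); print(s["t"],s["eef_pos"],s["ft_force"],s["dq"].round(3),s["grip_width"])
im=capture("wrist"); cv2.imwrite("pics/w3.png",im[:,:,::-1])
E
```

```text
2.875 [0.47112861 0.13449455 0.0752293 ] [1.32303795 0.69750678 0.28052615] [ 0.    -0.025 -0.02   0.     0.013 -0.002] 0.051347963408200366
```

View pics/w3.png

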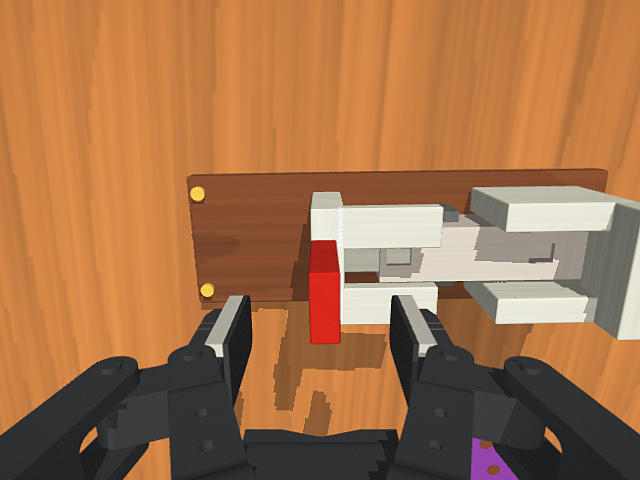

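The tab at (325,305) sits centred between the pads, and the hole at (398,256) is visible. Closing the gripper.

apply_moves --linear '[[0,0,0],[0,0,0],[0,0,0],[0,0,0],[0,0,0]]' --turn '[[0,0,0],[0,0,0],[0,0,0],[0,0,0],[0,0,0]]' --fingers '[0.25,0.1,0.1,0.1,0.1]' --squeeze 25

```text
t: 3.55
eef_pos: [0.4716, 0.1347, 0.076]
ee_rot: [-0.042, 1.57, 0.042]
ft_force: [0.4, -0.8, -0.5]
grip_width: 0.0082
```

```bash
python3 - <<'E'
from h import *
im=capture("wrist"); cv2.imwrite("pics/w4.png",im[:,:,::-1])
im=capture("side"); cv2.imwrite("pics/s4.png",cv2.resize(im[280:420,220:420,::-1],None,fx=4,fy=4,interpolation=cv2.INTER_CUBIC))
E
```

```text
(no output)
```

View pics/w4.png

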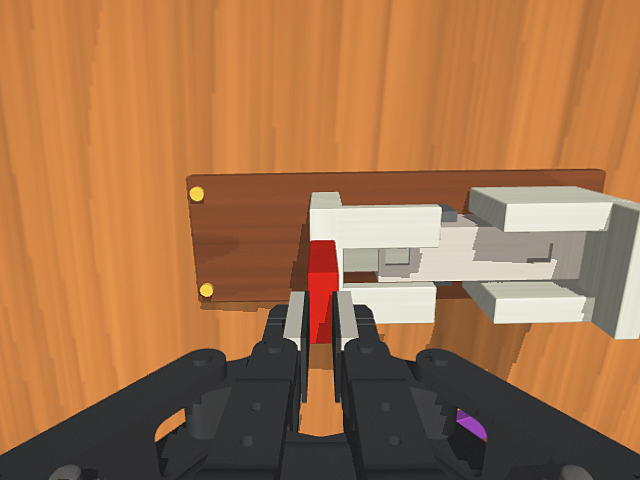

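View pics/s4.png

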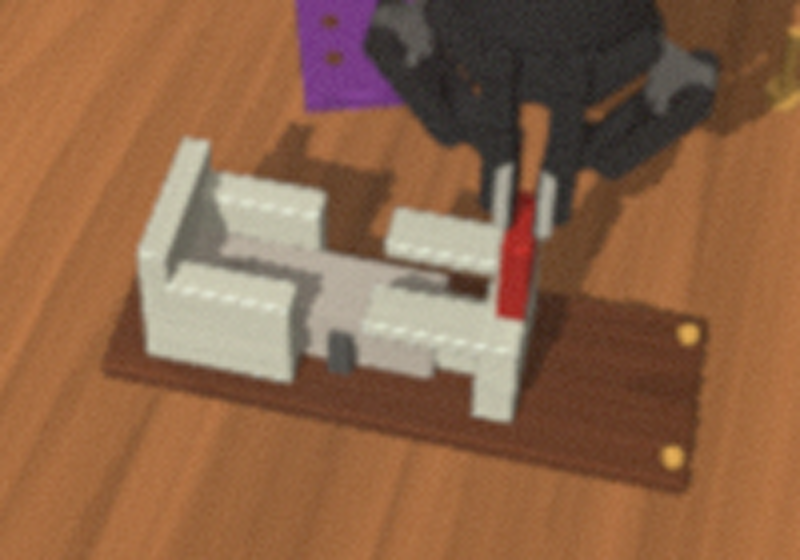

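apply_moves --linear '[[0,0,0],[0,0,0]]' --turn '[[0,0,0],[0,0,0]]' --fingers '[0,0]' --squeeze 25

```text
t: 3.9
eef_pos: [0.4716, 0.1347, 0.0759]
ee_rot: [-0.042, 1.57, 0.042]
ft_force: [1.0, -0.4, 0.0]
grip_width: 0.0001
```

```bash
python3 - <<'E'
from h import *
s=manip.get_state(); print(s["t"],s["eef_pos"],s["ft_force"],s["grip_width"])
im=capture("wrist"); cv2.imwrite("pics/w5.png",im[200:400,220:440,::-1].repeat(3,0).repeat(3,1))
print(R.from_rotvec(s["ee_rot"]).as_matrix()[:,2])
E
```

```text
3.9 [0.47158091 0.13473214 0.07586442] [ 1.02421034 -0.42474764  0.02944497] 9.78012691279916e-05
[ 9.98573844e-01  5.33879686e-02 -4.51201510e-05]
```

View pics/w5.png

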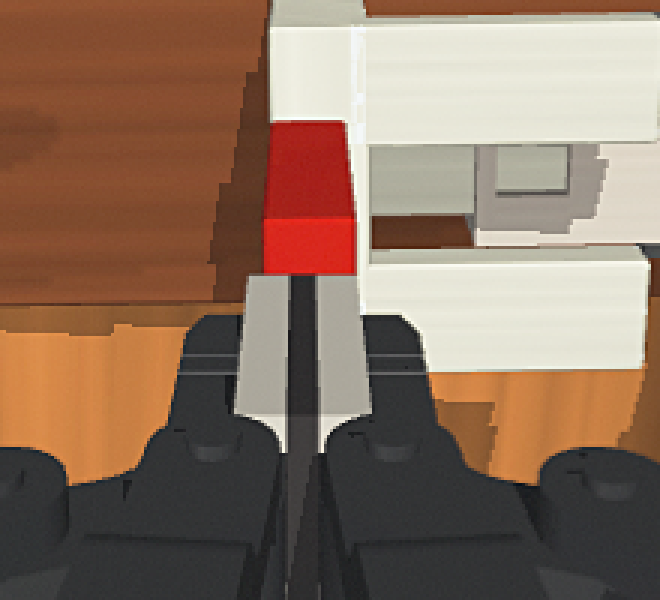

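```bash
python3 - <<'E'
from h import *
im=capture("side"); cv2.imwrite("pics/s5r.png",im[:,:,::-1])
cv2.imwrite("pics/s5.png",cv2.resize(im[300:400,300:400,::-1],None,fx=6,fy=6,interpolation=cv2.INTER_CUBIC))
p=camera_params("wrist"); s=manip.get_state(); Rm=R.from_rotvec(s["ee_rot"]).as_matrix()
for b in (0,.01,.02,.03): 
  print(b,[proj(p,s["eef_pos"]+Rm@[-b,y,0]).round(1).tolist() for y in (-.011,0,.011)])
print(Rm.round(2))
E
```

```text
0 [[[320.9, 308.1]], [[320.9, 285.8]], [[320.9, 262.6]]]
0.01 [[[320.9, 318.2]], [[320.9, 294.8]], [[320.9, 270.6]]]
0.02 [[[320.9, 329.4]], [[320.9, 304.9]], [[321.0, 279.4]]]
0.03 [[[321.0, 342.0]], [[321.0, 316.2]], [[321.0, 289.4]]]
[[-0.   -0.05  1.  ]
 [-0.    1.    0.05]
 [-1.   -0.   -0.  ]]
```

View pics/s5.png

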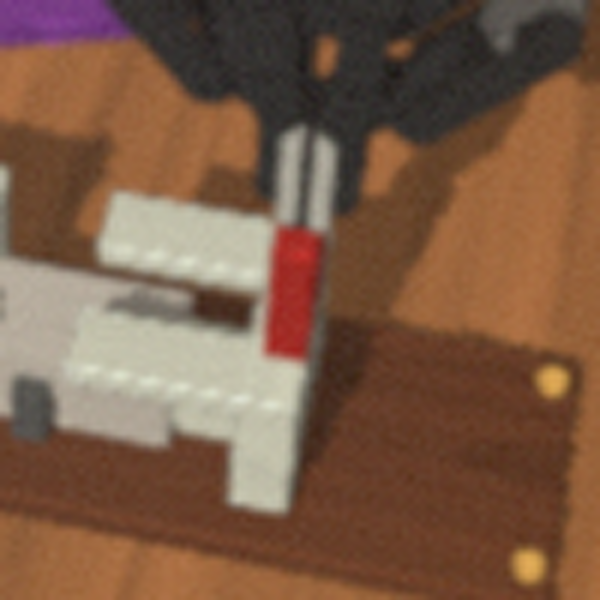

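```bash
cat >> h.py <<'E'
def tri(p1,u1,p2,u2):
    o1,d1=ray(p1,[u1]);o2,d2=ray(p2,[u2]);d1=d1[0]/np.linalg.norm(d1[0]);d2=d2[0]/np.linalg.norm(d2[0])
    A=np.c_[d1,-d2];t=np.linalg.lstsq(A,o2-o1,rcond=None)[0];a=o1+t[0]*d1;b=o2+t[1]*d2
    return (a+b)/2,np.linalg.norm(a-b)
E
python3 - <<'E'
from h import *
w=camera_params("wrist"); s=camera_params("side")
W=lambda a,b:(220+(a+.5)/3-.5,200+(b+.5)/3-.5); S=lambda a,b:(300+(a+.5)/6-.5,300+(b+.5)/6-.5)
for n,u,v in [("pad tip inner",W(370,275),S(275,228)),("pad tip mid",W(303,275),S(304,232)),("pad tip outer",W(246,275),S(330,235)),("tab +y outer foot",W(271,121),S(305,358)),("tab +y inner foot",W(345,121),S(266,352)),("ledge +y outer corner",W(650,140),S(66,365))]:
    a,e=tri(w,u,s,v); print(n,a.round(4),round(e,4))
print(manip.get_state()["eef_pos"])
E
```

```text
pad tip inner [0.4776 0.1465 0.109 ] 0.0027
pad tip mid [0.4698 0.1462 0.1096] 0.0021
pad tip outer [0.463  0.1462 0.1108] 0.002
tab +y outer foot [0.4649 0.1533 0.068 ] 0.0014
tab +y inner foot [0.4757 0.1536 0.0668] 0.0023
ledge +y outer corner [0.535  0.1412 0.0225] 0.005
[0.47157497 0.13471933 0.07586523]
```

The fingers shut on nothing. Triangulating from the wrist and side views puts the shut tips at z≈0.108, just above the tab top, though the TCP reads 0.076. The visible tips therefore sit about 31 mm behind the reported TCP. I'll open, go lower and watch the force.

apply_moves --linear '[[0,0,0],[0,0.04,0],[0,0.04,0],[0.15,0.04,0],[0.3,0.04,0],[0.3,0.04,0]]' --turn '[[0,0,0],[0,0,0],[0,0,0],[0,0,0],[0,0,0],[0,0,0]]' --fingers '[0.6,0.6,0.6,0.6,0.6,0.6]'

```text
t: 4.75
eef_pos: [0.471, 0.1361, 0.0632]
ee_rot: [-0.042, 1.572, 0.042]
ft_force: [0.5, -0.2, -0.3]
grip_width: 0.0514
```

apply_moves --linear '[[0.1,0,0],[0.2,0,0],[0.3,0,0],[0.4,0,0],[0.4,0,0]]' --turn '[[0,0,0],[0,0,0],[0,0,0],[0,0,0],[0,0,0]]' --fingers '[0.6,0.6,0.6,0.6,0.6]'

```text
t: 5.38
eef_pos: [0.4712, 0.1362, 0.0475]
ee_rot: [-0.042, 1.571, 0.042]
ft_force: [-0.5, 0.3, -0.1]
grip_width: 0.0514
```

```bash
python3 - <<'E'
from h import *
s=manip.get_state(); print(s["t"],s["eef_pos"],s["ft_force"],s["grip_width"])
im=capture("wrist"); cv2.imwrite("pics/w6.png",im[:,:,::-1])
im=capture("side"); cv2.imwrite("pics/s6.png",cv2.resize(im[300:400,300:400,::-1],None,fx=6,fy=6,interpolation=cv2.INTER_CUBIC))
E
```

```text
5.375 [0.47123287 0.13624417 0.04754199] [-0.49699546  0.34468119 -0.1164124 ] 0.051378072649708575
```

View pics/w6.png

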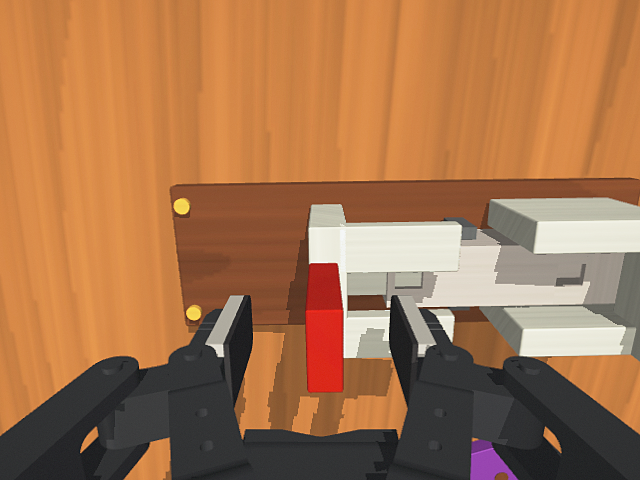

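View pics/s6.png

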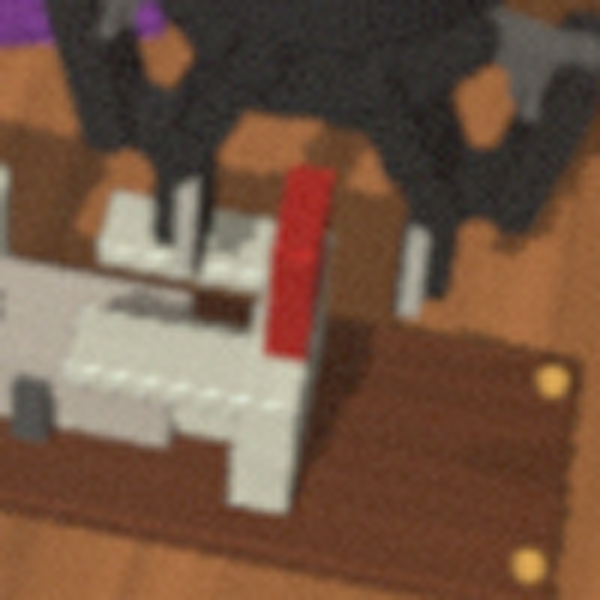

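No contact, and the pads now straddle the red tab with their tips below its top. Closing again.

apply_moves --linear '[[0,0,0],[0,0,0],[0,0,0],[0,0,0],[0,0,0]]' --turn '[[0,0,0],[0,0,0],[0,0,0],[0,0,0],[0,0,0]]' --fingers '[0.3,0,0,0,0]' --squeeze 25

```text
t: 6.1
eef_pos: [0.4718, 0.1363, 0.0481]
ee_rot: [-0.042, 1.57, 0.042]
ft_force: [0.7, -0.9, 3.7]
grip_width: 0.0118
```

Gripped at 11.8 mm. The visible hole suggests a pull of about 43 mm. I'll go most of the way, then step by feel.

apply_moves --linear '[[0,0,-0.05],[0,0,-0.1],[0,0,-0.15],[0,0,-0.2],[0,0,-0.25],[0,0,-0.25]]' --turn '[[0,0,0],[0,0,0],[0,0,0],[0,0,0],[0,0,0],[0,0,0]]' --fingers '[0,0,0,0,0,0]'

```text
t: 6.85
eef_pos: [0.4628, 0.1357, 0.0481]
ee_rot: [-0.042, 1.568, 0.042]
ft_force: [5.5, -2.8, -0.4]
grip_width: 0.0118
```

apply_moves --linear '[[0,0,-0.06],[0,0,-0.12],[0,0,-0.18],[0,0,-0.24],[0,0,-0.3]]' --turn '[[0,0,0],[0,0,0],[0,0,0],[0,0,0],[0,0,0]]' --fingers '[0,0,0,0,0]'

```text
t: 7.48
eef_pos: [0.4511, 0.135, 0.0481]
ee_rot: [-0.042, 1.567, 0.042]
ft_force: [6.6, -5.0, -1.5]
grip_width: 0.0115
```

apply_moves --linear '[[0,0,-0.05],[0,0,-0.1],[0,0,-0.15],[0,0,-0.2],[0,0,-0.2]]' --turn '[[0,0,0],[0,0,0],[0,0,0],[0,0,0],[0,0,0]]' --fingers '[0,0,0,0,0]'

```text
t: 8.1
eef_pos: [0.4428, 0.1344, 0.0481]
ee_rot: [-0.043, 1.568, 0.042]
ft_force: [4.6, -5.5, 0.1]
grip_width: 0.0117
```

```bash
python3 - <<'E'
from h import *
s=manip.get_state(); print(s["t"],s["eef_pos"],s["ft_force"],s["grip_width"])
im=capture("wrist"); cv2.imwrite("pics/w7.png",im[:,:,::-1])
E
```

```text
8.1 [0.44279711 0.13438393 0.04811111] [ 4.63928417 -5.46253496  0.12257471] 0.01169590034520014
```

View pics/w7.png

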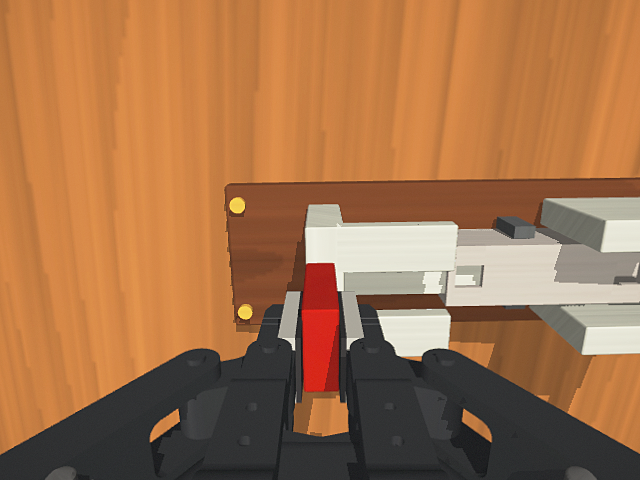

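The hole is at (470,276), with no button in it yet. The side force shows the rest's axis is turned a little more than I assumed, so I'll trim y and go on.

apply_moves --linear '[[0,-0.015,-0.04],[0,-0.03,-0.08],[0,-0.035,-0.12],[0,-0.035,-0.16],[0,-0.035,-0.19]]' --turn '[[0,0,0],[0,0,0],[0,0,0],[0,0,0],[0,0,0]]' --fingers '[0,0,0,0,0]'

```text
t: 8.78
eef_pos: [0.4358, 0.1338, 0.0481]
ee_rot: [-0.041, 1.567, 0.043]
ft_force: [6.0, 3.8, -3.4]
grip_width: 0.0116
```

apply_moves --linear '[[0,0,-0.02],[0,0,-0.04]]' --turn '[[0,0,0],[0,0,0]]' --fingers '[0,0]'

```text
t: 9.02
eef_pos: [0.4342, 0.1337, 0.0481]
ee_rot: [-0.041, 1.567, 0.043]
ft_force: [5.1, 3.5, -3.0]
grip_width: 0.0119
```

apply_moves --linear '[[0,0,-0.02],[0,0,-0.03]]' --turn '[[0,0,0],[0,0,0]]' --fingers '[0,0]'

```text
t: 9.28
eef_pos: [0.433, 0.1337, 0.0481]
ee_rot: [-0.041, 1.567, 0.043]
ft_force: [6.0, 3.6, -3.4]
grip_width: 0.0113
```

apply_moves --linear '[[0,0,-0.02],[0,0,-0.03]]' --turn '[[0,0,0],[0,0,0]]' --fingers '[0,0]'

```text
t: 9.52
eef_pos: [0.4318, 0.1336, 0.0481]
ee_rot: [-0.041, 1.567, 0.043]
ft_force: [6.4, 3.6, -3.2]
grip_width: 0.0117
```

apply_moves --linear '[[0,0,-0.015],[0,0,-0.02]]' --turn '[[0,0,0],[0,0,0]]' --fingers '[0,0]'

```text
t: 9.78
eef_pos: [0.4302, 0.1334, 0.0481]
ee_rot: [-0.041, 1.569, 0.043]
ft_force: [3.0, 4.3, 1.4]
grip_width: 0.0114
```

```bash
python3 - <<'E'
from h import *
s=manip.get_state(); print(s["t"],s["eef_pos"],s["ft_force"])
im=capture("wrist"); cv2.imwrite("pics/w8.png",cv2.resize(im[200:350,280:640,::-1],None,fx=2.2,fy=2.2,interpolation=cv2.INTER_CUBIC))
E
```

```text
9.775 [0.43015214 0.13344657 0.04812565] [2.96935039 4.25849493 1.38169783]
```

View pics/w8.png

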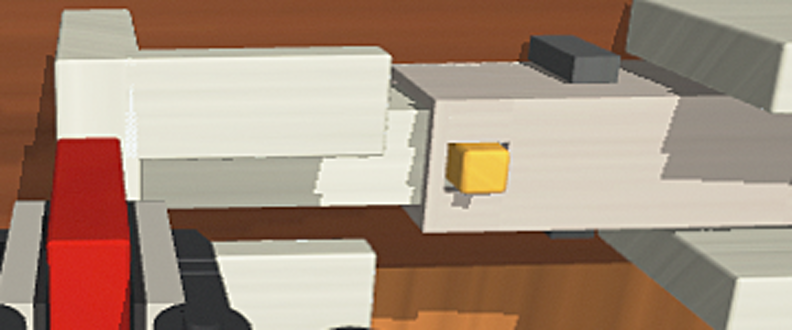

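The force fell from 6.4 to 3.0 N, and the brass button stands up through the hole at crop pixel (480,168). It has clicked in at a pull of about 41.6 mm, so I'll stop, release and rise.

apply_moves --linear '[[0,0,0],[0,0,0],[0,0,0],[0,0,0],[-0.6,0,0],[-1.6,0,0],[-2.8,0,0]]' --turn '[[0,0,0],[0,0,0],[0,0,0],[0,0,0],[0,0,0],[0,0,0],[0,0,0]]' --fingers '[0.3,0.6,0.6,0.6,0.6,0.8,1]'

```text
t: 10.7
eef_pos: [0.4285, 0.1324, 0.1605]
ee_rot: [-0.042, 1.572, 0.041]
ft_force: [0.4, 0.2, 0.5]
grip_width: 0.0834
```

```bash
python3 - <<'E'
from h import *
s=manip.get_state(); print(s["t"],s["eef_pos"],s["ft_force"])
p=camera_params("wrist"); im=capture("wrist"); cv2.imwrite("pics/w9.png",im[:,:,::-1])
np.save("w9.npy",p["pose"])
for k in (-np.pi/2,np.pi/2): print([v.round(3) for v in delta([0.544,-.3085,0.1],np.radians(2.33)+k)])
E
```

```text
10.7 [0.42845802 0.13238203 0.16052174] [0.39272253 0.1714312  0.49214583]
[array([  1.659, -11.185,   2.198]), array([ 9.072,  0.022, -0.037])]
[array([  1.659, -11.185,   2.198]), array([-8.928,  0.036,  0.021])]
```

View pics/w9.png

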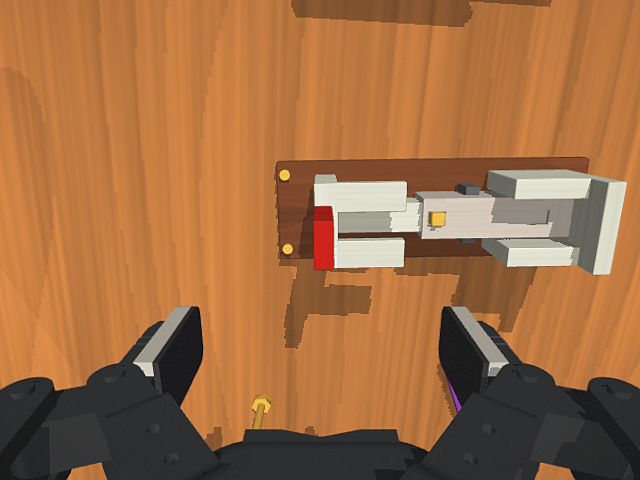

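The button still stands proud at (437,219) after release. Moving over the maple board.

apply_moves --linear '[[0,-0.6,0.1],[0.1,-1.6,0.3],[0.2,-2.7,0.5],[0.4,-3.8,0.7],[0.6,-5.0,1.0],[0.8,-6.2,1.2],[1.0,-7.4,1.4],[1.2,-8.6,1.7],[1.4,-9.7,1.9],[1.5,-10.6,2.1],[1.6,-11.1,2.2],[1.6,-11.2,2.2]]' --turn '[[0.5,0,0],[1.3,0,0],[2.2,0,0],[3.1,0,0],[4.0,0,0],[5.0,0,0],[6.0,0,0],[7.0,0,0],[7.9,0,0],[8.6,0,0],[9.0,0,0],[9.1,0,0]]' --fingers '[1,1,1,1,1,1,1,1,1,1,1,1]'

```text
t: 12.25
eef_pos: [0.5407, -0.3109, 0.0951]
ee_rot: [1.184, 1.226, -1.184]
ft_force: [-0.6, 1.0, 0.6]
grip_width: 0.0853
```

apply_moves --linear '[[0,0,0],[0,0,0]]' --turn '[[0,0,0],[0,0,0]]' --fingers '[1,1]'

```text
t: 12.5
eef_pos: [0.5409, -0.3091, 0.096]
ee_rot: [1.182, 1.227, -1.182]
ft_force: [-0.9, -0.7, -0.3]
grip_width: 0.0852
```

```bash
python3 - <<'E'
from h import *
s=manip.get_state(); print(s["t"],s["eef_pos"],s["ft_force"],s["dq"].round(3),s["joints"].round(2))
p=camera_params("wrist"); im=capture("wrist"); cv2.imwrite("pics/w10.png",im[:,:,::-1])
np.save("w10.npy",p["pose"])
print([v.round(3) for v in delta([0.544,-.3085,0.1],np.radians(2.33)-np.pi/2)])
E
```

```text
12.5 [ 0.54085381 -0.30907828  0.09604741] [-0.92569487 -0.69430558 -0.28395466] [ 0.003 -0.    -0.003 -0.004  0.     0.004] [-0.52  0.46  1.73  0.    0.95  1.01]
[array([-0.096,  0.076, -0.013]), array([-0.019, -0.   , -0.   ])]
```

View pics/w10.png

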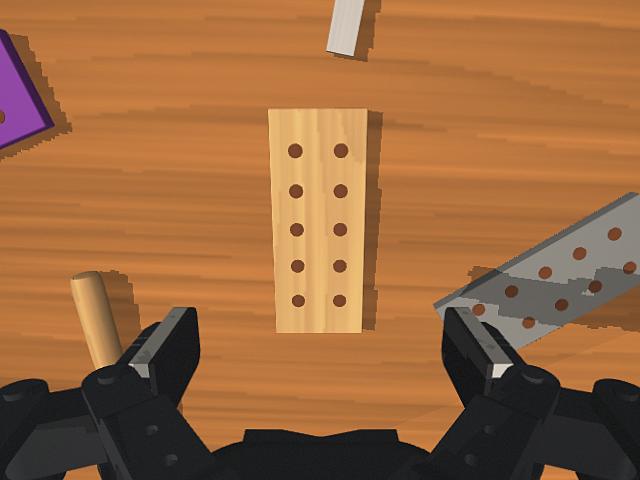

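The board shows clearly, corners about (268,109), (367,109), (276,333) and (362,333). A neighbouring tool's handle is at (90,280) and the grey board's corner at (435,305). I'll check clearances.

```bash
python3 - <<'E'
from h import *
p=camera_params("wrist")
P=onplane(p,[(268,108.5),(367.5,108.5),(276,333),(362.5,333)],.010); print(P.round(4).tolist(),P.mean(0).round(4))
a=P[:2].mean(0)-P[2:].mean(0); print(np.degrees(np.arctan2(a[1],a[0])),np.linalg.norm(a),np.linalg.norm(P[0]-P[1]),np.linalg.norm(P[2]-P[3]))
print("grey corner",onplane(p,[(434,305)],.01),"handle end",onplane(p,[(85,272),(101,280),(72,280)],.014).round(3).tolist())
E
```

```text
[[0.6169, -0.274, 0.01], [0.6191, -0.3335, 0.01], [0.4674, -0.2799, 0.01], [0.4697, -0.3403, 0.01]] [ 0.5433 -0.307   0.01  ]
2.4376567697279343 0.1496435271761487 0.059540782630577715 0.06044658294914008
grey corner [[ 0.49276549 -0.38789649  0.01      ]] handle end [[0.509, -0.153, 0.014], [0.504, -0.164, 0.014], [0.503, -0.144, 0.014]]
```

```bash
python3 - <<'E'
from h import *
print([v.round(3) for v in delta([0.5433,-.307,-.010],np.radians(2.4)-np.pi/2)])
E
```

```text
[array([ 2.654,  0.06 , -0.051]), array([-0.026, -0.   , -0.   ])]
```

apply_moves --linear '[[0.3,0.03,-0.03],[0.9,0.06,-0.05],[1.6,0.06,-0.05],[2.1,0.06,-0.05],[2.4,0.06,-0.05],[2.55,0.06,-0.05],[2.65,0.06,-0.05],[2.65,0.06,-0.05]]' --turn '[[0,0,0],[0,0,0],[0,0,0],[0,0,0],[0,0,0],[0,0,0],[0,0,0],[0,0,0]]' --fingers '[1,0.95,0.85,0.85,0.85,0.85,0.85,0.85]'

```text
t: 13.55
eef_pos: [0.5436, -0.3081, -0.0098]
ee_rot: [1.183, 1.225, -1.183]
ft_force: [0.2, 0.1, 0.4]
grip_width: 0.0726
```

```bash
python3 - <<'E'
from h import *
s=manip.get_state(); print(s["t"],s["eef_pos"],s["ft_force"],s["grip_width"])
im=capture("wrist"); cv2.imwrite("pics/w11.png",im[:,:,::-1])
im=capture("side"); cv2.imwrite("pics/s11.png",cv2.resize(im[120:260,270:450,::-1],None,fx=4.2,fy=4.2,interpolation=cv2.INTER_CUBIC))
E
```

```text
13.55 [ 0.54355876 -0.30808813 -0.00984738] [0.23173156 0.07707266 0.36827436] 0.07260186559631472
```

View pics/w11.png

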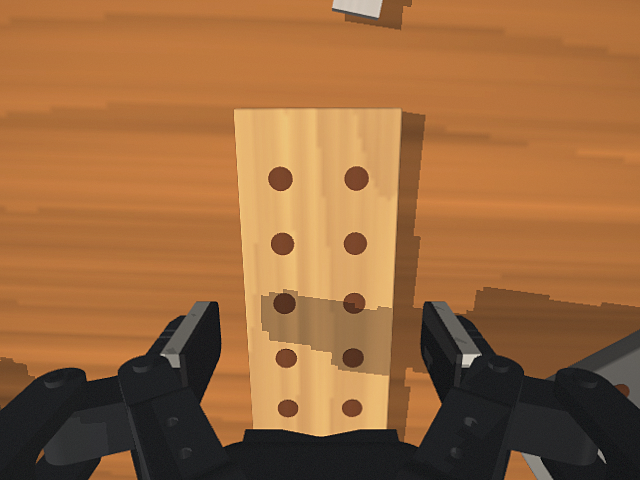

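View pics/s11.png

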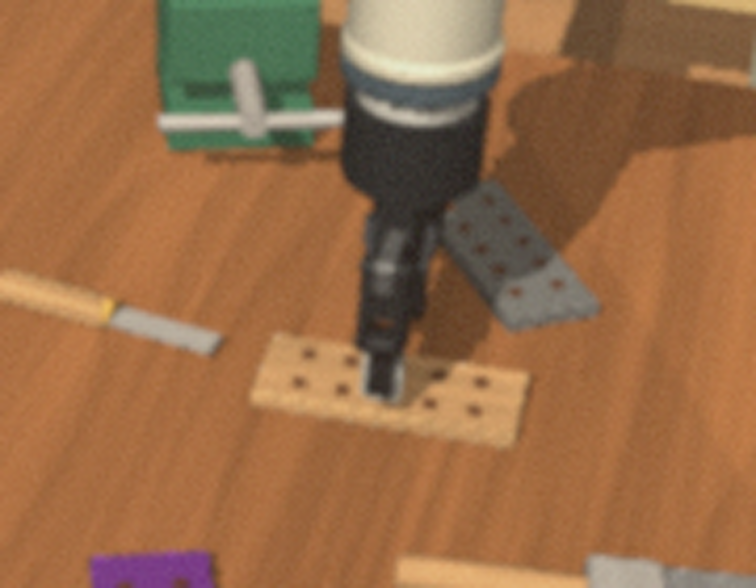

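With the TCP at −0.010 the tips are still above the board, which confirms the offset. The board is centred between the pads (pads' mid column 320, board's mid column 320). Lowering gently while feeling for the bench.

apply_moves --linear '[[0.15,0,0],[0.3,0,0],[0.4,0,0],[0.45,0,0],[0.45,0,0]]' --turn '[[0,0,0],[0,0,0],[0,0,0],[0,0,0],[0,0,0]]' --fingers '[0.8,0.8,0.8,0.8,0.8]'

```text
t: 14.28
eef_pos: [0.5432, -0.3079, -0.0283]
ee_rot: [1.183, 1.226, -1.183]
ft_force: [0.0, 0.6, 0.0]
grip_width: 0.068
```

```bash
python3 - <<'E'
from h import *
s=manip.get_state(); print(s["t"],s["eef_pos"],s["ft_force"],s["grip_width"])
im=capture("wrist"); cv2.imwrite("pics/w12.png",im[:,:,::-1])
im=capture("side"); cv2.imwrite("pics/s12.png",cv2.resize(im[170:250,320:420,::-1],None,fx=7,fy=7,interpolation=cv2.INTER_CUBIC))
E
```

```text
14.275 [ 0.54324658 -0.30787233 -0.02834041] [0.0364072  0.55467679 0.04053084] 0.0679913783076095
```

View pics/w12.png

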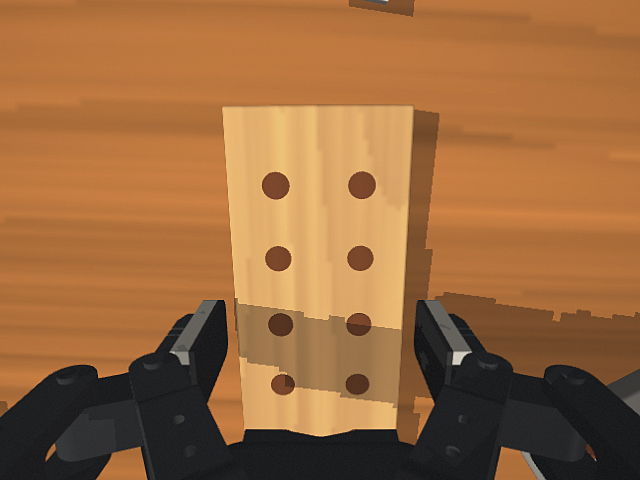

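View pics/s12.png

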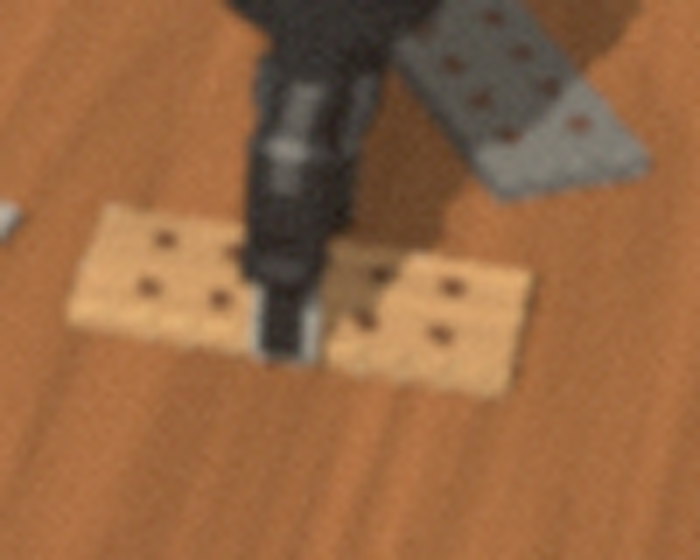

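apply_moves --linear '[[0.05,0,0],[0.1,0,0],[0.15,0,0],[0.15,0,0]]' --turn '[[0,0,0],[0,0,0],[0,0,0],[0,0,0]]' --fingers '[0.78,0.76,0.76,0.76]'

```text
t: 14.88
eef_pos: [0.5432, -0.3078, -0.0343]
ee_rot: [1.183, 1.226, -1.183]
ft_force: [0.0, -0.6, 0.0]
grip_width: 0.0648
```

apply_moves --linear '[[0.04,0,0],[0.04,0,0]]' --turn '[[0,0,0],[0,0,0]]' --fingers '[0.75,0.75]'

```text
t: 15.12
eef_pos: [0.5435, -0.308, -0.0354]
ee_rot: [1.183, 1.226, -1.183]
ft_force: [-1.6, 0.8, 5.3]
grip_width: 0.0643
```

```bash
python3 - <<'E'
from h import *
s=manip.get_state(); print(s["t"],s["eef_pos"],s["ft_force"],s["grip_width"])
w=camera_params("wrist"); im=capture("wrist"); cv2.imwrite("pics/w13.png",im[:,:,::-1])
im=capture("side"); cv2.imwrite("pics/s13.png",cv2.resize(im[170:250,320:420,::-1],None,fx=7,fy=7,interpolation=cv2.INTER_CUBIC))
E
```

```text
15.125 [ 0.54347589 -0.30802945 -0.03537953] [-1.5908284   0.7801018   5.32542118] 0.06427030546216946
```

View pics/w13.png

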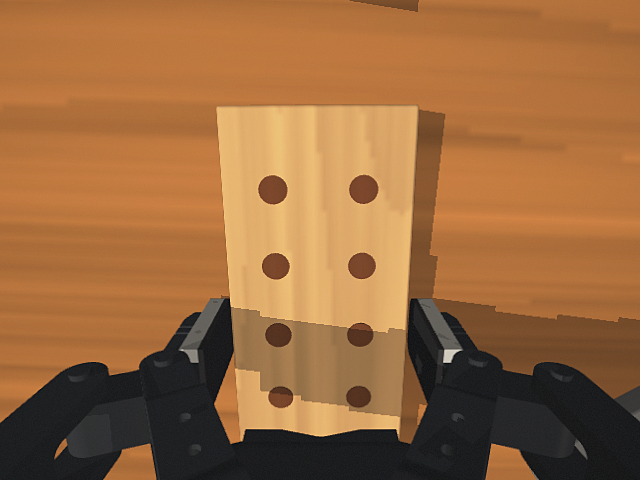

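View pics/s13.png

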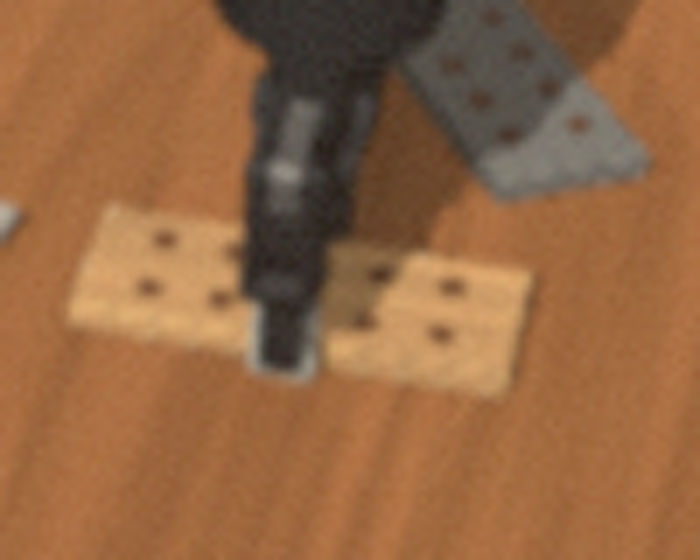

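The tips touch the bench at TCP z≈−0.0353 with 5 N, the pads either side of the board. Raising 2.4 mm and closing.

apply_moves --linear '[[-0.06,0,0],[-0.06,0,0],[-0.06,0,0],[-0.06,0,0],[-0.06,0,0]]' --turn '[[0,0,0],[0,0,0],[0,0,0],[0,0,0],[0,0,0]]' --fingers '[0.74,0.7,0.6,0.5,0.5]' --squeeze 30

```text
t: 15.85
eef_pos: [0.5435, -0.308, -0.0329]
ee_rot: [1.183, 1.226, -1.183]
ft_force: [-2.0, 2.0, 7.8]
grip_width: 0.0592
```

apply_moves --linear '[[-0.1,0,0],[-0.3,0,0],[-0.7,0,0],[-1.3,0,0],[-2.0,0,0],[-2.7,0,0],[-3.2,0,0],[-3.4,0,0],[-3.4,0,0]]' --turn '[[0,0,0],[0,0,0],[0,0,0],[0,0,0],[0,0,0],[0,0,0],[0,0,0],[0,0,0],[0,0,0]]' --fingers '[0.5,0.5,0.5,0.5,0.5,0.5,0.5,0.5,0.5]'

```text
t: 16.98
eef_pos: [0.5434, -0.308, 0.1029]
ee_rot: [1.183, 1.226, -1.183]
ft_force: [0.4, 0.6, -1.2]
grip_width: 0.0591
```

```bash
python3 - <<'E'
from h import *
s=manip.get_state(); print(s["t"],s["eef_pos"],s["ft_force"],s["grip_width"])
w=camera_params("wrist"); im=capture("wrist"); cv2.imwrite("pics/w14.png",im[:,:,::-1])
im=capture("side"); cv2.imwrite("pics/s14.png",im[:,:,::-1])
im=capture("top"); cv2.imwrite("pics/t14.png",im[:,:,::-1])
E
```

```text
16.975 [ 0.54339497 -0.3079607   0.10293785] [ 0.39048836  0.63582309 -1.19289501] 0.05911341261746595
```

View pics/w14.png

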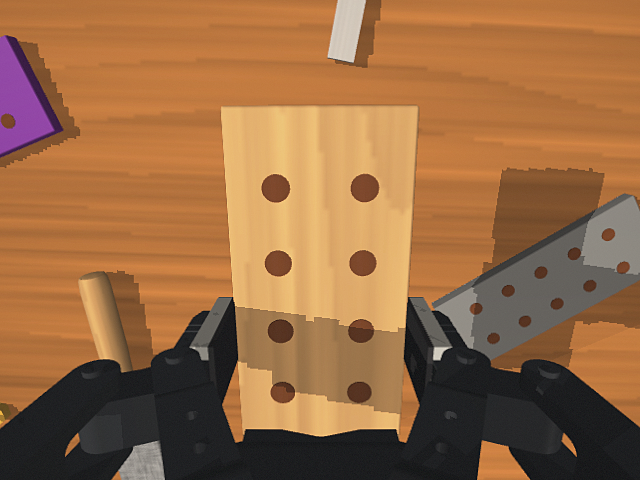

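View pics/s14.png

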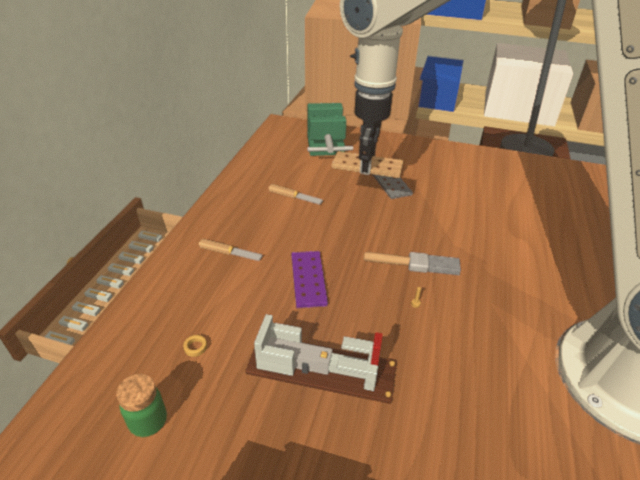

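View pics/t14.png

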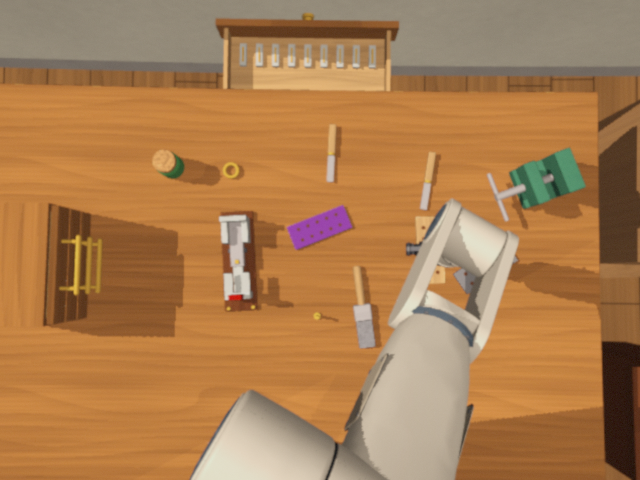

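The board is held level and the rest is extended with its button showing. Refining the rest's pose from the now unobstructed top and side views.

```bash
python3 - <<'E'
from h import *
im=cv2.imread("pics/t14.png"); cv2.imwrite("pics/t14c.png",cv2.resize(im[205:320,212:265],None,fx=5,fy=5,interpolation=cv2.INTER_CUBIC))
im=cv2.imread("pics/s14.png"); cv2.imwrite("pics/s14c.png",cv2.resize(im[310:405,240:405],None,fx=4.8,fy=4.8,interpolation=cv2.INTER_CUBIC))
E
```

```text
(no output)
```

View pics/t14c.png

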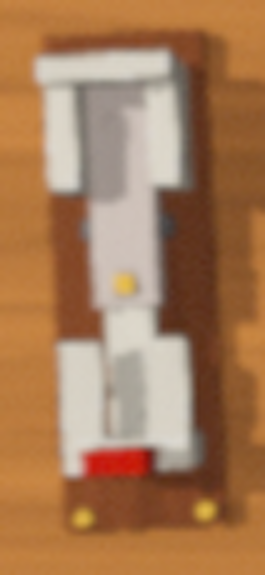

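View pics/s14c.png

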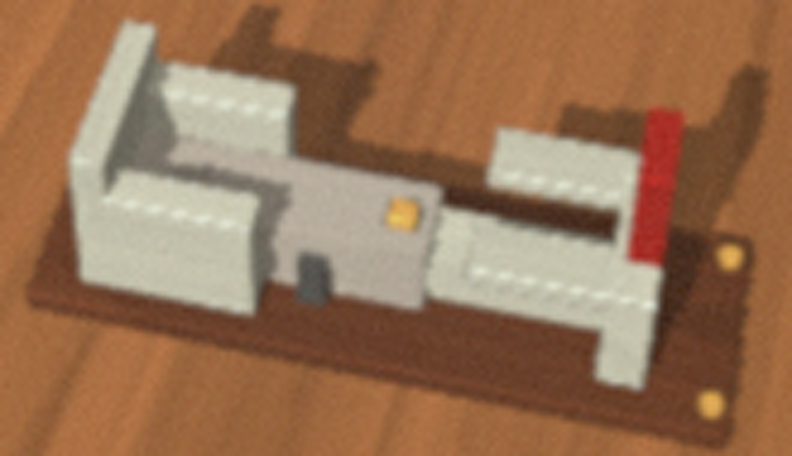

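```bash
python3 - <<'E'
from h import *
t=camera_params("top"); C=lambda a,b:(212+(a+.5)/5-.5,205+(b+.5)/5-.5)
def show(n,l,z): 
    P=onplane(t,[C(*q) for q in l],z); print(n,P[:,:2].round(4).tolist(),P.mean(0)[:2].round(4)); return P
P=show("plate TL TR BL BR",[(45,35),(207,30),(65,530),(228,526)],.010)
a=P[:2].mean(0)-P[2:].mean(0); print(np.degrees(np.arctan2(a[1],a[0])))
show("lip top TL TR BL BR",[(35,57),(170,50),(37,83),(173,76)],.078)
show("fixed ledge end L R",[(48,190),(188,188)],.060)
show("arm ledge inner end L R",[(57,344),(191,339)],.060)
show("tab top L/R",[(85,452),(150,448),(86,475),(152,472)],.104)
show("screws",[(82,518),(204,511)],.012)
show("button",[(124,284)],.044)
s=camera_params("side"); S=lambda a,b:(240+(a+.5)/4.8-.5,310+(b+.5)/4.8-.5)
def ss(n,l,z):
    P=onplane(s,[S(*q) for q in l],z); print("side",n,P[:,:2].round(4).tolist(),P.mean(0)[:2].round(4))
ss("lip top +y outer,inner; -y outer,inner",[(72,158),(104,162),(126,21),(156,27)],.078)
ss("tab top",[(644,108),(683,113),(635,178),(676,182)],.104)
ss("fixed ledge end +y, -y",[(257,196),(294,88)],.060)
ss("arm ledge inner +y, -y",[(470,268),(497,130)],.060)
ss("button",[(403,212)],.044)
E
```

```text
plate TL TR BL BR [[0.6362, 0.1845], [0.6398, 0.1045], [0.3926, 0.1689], [0.3954, 0.0892]] [0.516  0.1368]
3.6201728694675137
lip top TL TR BL BR [[0.6185, 0.1768], [0.6227, 0.1134], [0.6062, 0.1756], [0.6104, 0.1118]] [0.6145 0.1444]
fixed ledge end L R [[0.5568, 0.1725], [0.5586, 0.106]] [0.5577 0.1392]
arm ledge inner end L R [[0.4836, 0.1665], [0.4868, 0.103]] [0.4852 0.1348]
tab top L/R [[0.4346, 0.1449], [0.4367, 0.1152], [0.4241, 0.1442], [0.4258, 0.1141]] [0.4303 0.1296]
screws [[0.3986, 0.1604], [0.4027, 0.1009]] [0.4007 0.1307]
button [[0.5128, 0.1378]] [0.5128 0.1378]
side lip top +y outer,inner; -y outer,inner [[0.6161, 0.1746], [0.6054, 0.173], [0.6206, 0.114], [0.6096, 0.1134]] [0.6129 0.1438]
side tab top [[0.4372, 0.1189], [0.4247, 0.1171], [0.4344, 0.1472], [0.4217, 0.1449]] [0.4295 0.132 ]
side fixed ledge end +y, -y [[0.5574, 0.1582], [0.5598, 0.1107]] [0.5586 0.1345]
side arm ledge inner +y, -y [[0.4818, 0.1646], [0.4872, 0.1074]] [0.4845 0.136 ]
side button [[0.5116, 0.1384]] [0.5116 0.1384]
```

```bash
python3 - <<'E'
from h import *
print([v.round(3) for v in delta([0.522,.1375,.115],np.radians(3.85)-np.pi/2)])
E
```

```text
[array([ -0.325,  -0.118, -11.138]), array([-0.179, -0.006,  0.009])]
```

apply_moves --linear '[[-0.2,0,-0.2],[-0.3,0,-0.8],[-0.3,0,-1.7],[-0.3,0,-2.8],[-0.3,-0.1,-4.0],[-0.3,-0.1,-5.2],[-0.3,-0.1,-6.4],[-0.3,-0.1,-7.6],[-0.3,-0.1,-8.8],[-0.3,-0.1,-9.8],[-0.3,-0.1,-10.5],[-0.3,-0.1,-11.0]]' --turn '[[0,0,0],[0,0,0],[0,0,0],[0,0,0],[-0.1,0,0],[-0.1,0,0],[-0.1,0,0],[-0.2,0,0],[-0.2,0,0],[-0.2,0,0],[-0.2,0,0],[-0.2,0,0]]' --fingers '[0.5,0.5,0.5,0.5,0.5,0.5,0.5,0.5,0.5,0.5,0.5,0.5]'

```text
t: 18.62
eef_pos: [0.5225, 0.1338, 0.1149]
ee_rot: [1.156, 1.243, -1.156]
ft_force: [-0.1, -0.3, -0.3]
grip_width: 0.0589
```

apply_moves --linear '[[0,0,-0.1],[0,0,-0.14],[0,0,-0.14],[0,0,-0.14]]' --turn '[[0,0,0],[0,0,0],[0,0,0],[0,0,0]]' --fingers '[0.5,0.5,0.5,0.5]'

```text
t: 19.12
eef_pos: [0.5232, 0.1365, 0.1147]
ee_rot: [1.158, 1.241, -1.158]
ft_force: [-1.1, 0.5, -0.5]
grip_width: 0.0588
```

```bash
python3 - <<'E'
from h import *
s=manip.get_state(); print(s["t"],s["eef_pos"],s["ft_force"],s["grip_width"],s["dq"].round(3))
print([v.round(3) for v in delta([0.522,.1375,.115],np.radians(3.85)-np.pi/2)])
w=camera_params("wrist"); np.save("w15.npy",w["pose"]); im=capture("wrist"); cv2.imwrite("pics/w15.png",im[:,:,::-1])
im=capture("side"); cv2.imwrite("pics/s15.png",im[:,:,::-1])
E
```

```text
19.125 [0.52322121 0.1365017  0.11469096] [-1.06922201  0.46332876 -0.51225523] 0.05880610924726214 [ 0.002  0.001 -0.002  0.001 -0.001 -0.   ]
[array([-0.008, -0.029, -0.027]), array([0.015, 0.   , 0.   ])]
```

View pics/w15.png

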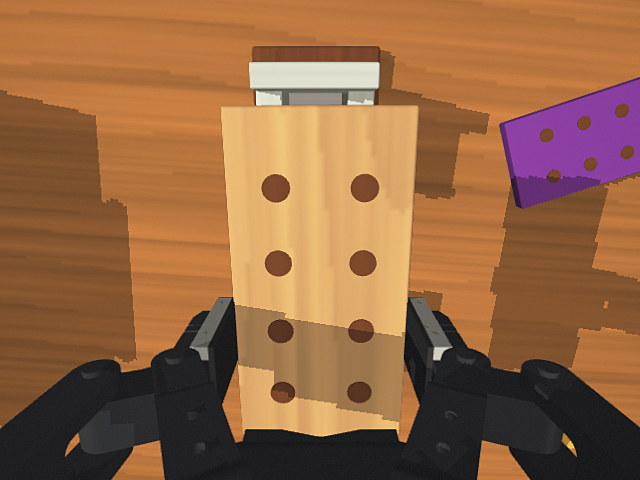

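View pics/s15.png

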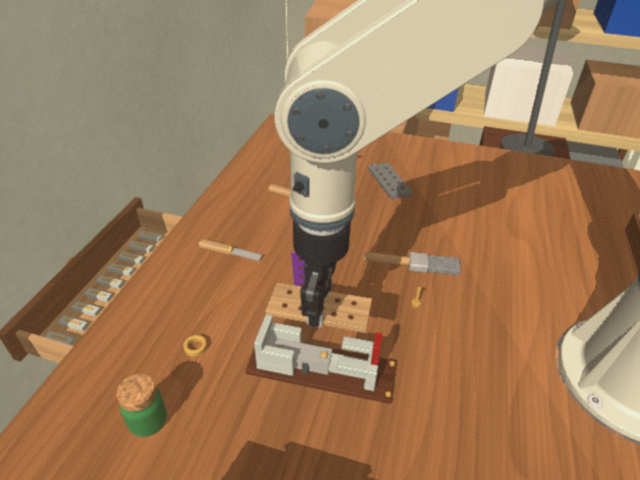

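```bash
python3 - <<'E'
from h import *
w=camera_params("wrist")
B=onplane(w,[(221,107),(418,105.5)],.1576);print("board far end",B[:,:2].round(4).tolist(),B.mean(0).round(4),np.linalg.norm(B[0]-B[1]))
L=onplane(w,[(249,63),(380.5,62)],.078);print("lip top outer",L[:,:2].round(4).tolist(),L.mean(0).round(4),np.linalg.norm(L[0]-L[1]))
L=onplane(w,[(250,89),(381,89)],.078);print("lip top inner",L[:,:2].round(4).tolist(),L.mean(0).round(4))
P=onplane(w,[(253,46),(381,46)],.010);print("plate",P[:,:2].round(4).tolist(),P.mean(0).round(4))
E
```

```text
board far end [[0.5953, 0.1724], [0.5998, 0.1136]] [0.5975 0.143  0.1576] 0.05897430772288053
lip top outer [[0.6171, 0.1778], [0.6218, 0.1161]] [0.6195 0.1469 0.078 ] 0.06191871634080707
lip top inner [[0.6055, 0.177], [0.6099, 0.1145]] [0.6077 0.1458 0.078 ]
plate [[0.6348, 0.1871], [0.6403, 0.1082]] [0.6375 0.1477 0.01  ]
```

The board's far end is about 10 mm short of the lip and parallel to it. I'll shift 1.2 mm in +y and lower to just above the ledges.

apply_moves --linear '[[0.15,0,-0.03],[0.5,0,-0.03],[0.9,0,-0.03],[1.3,0,-0.03],[1.6,0,-0.03],[1.8,0,-0.03],[1.9,0,-0.03],[1.95,0,-0.03],[1.95,0,-0.03]]' --turn '[[0,0,0],[0,0,0],[0,0,0],[0,0,0],[0,0,0],[0,0,0],[0,0,0],[0,0,0],[0,0,0]]' --fingers '[0.5,0.5,0.5,0.5,0.5,0.5,0.5,0.5,0.5]'

```text
t: 20.35
eef_pos: [0.5233, 0.1385, 0.0369]
ee_rot: [1.157, 1.242, -1.157]
ft_force: [-0.1, 0.4, -0.6]
grip_width: 0.0586
```

```bash
python3 - <<'E'
from h import *
s=manip.get_state(); print(s["t"],s["eef_pos"],s["ft_force"],s["grip_width"],s["dq"].round(3))
im=capture("side"); cv2.imwrite("pics/s16.png",cv2.resize(im[280:410,230:410,::-1],None,fx=4.3,fy=4.3,interpolation=cv2.INTER_CUBIC))
im=capture("wrist"); cv2.imwrite("pics/w16.png",im[:,:,::-1])
E
```

```text
20.35 [0.5232544  0.13847174 0.03691504] [-0.07814006  0.42657978 -0.56157498] 0.0586160777817155 [-0.    -0.004 -0.003 -0.001  0.002  0.   ]
```

View pics/s16.png

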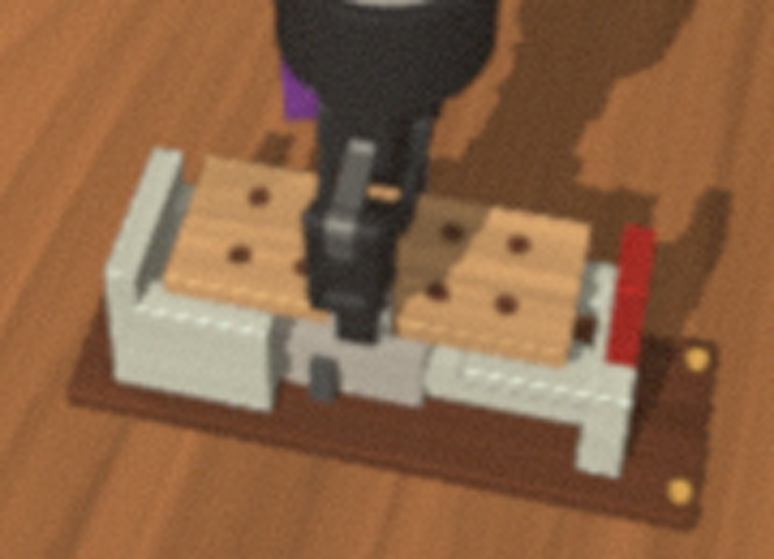

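View pics/w16.png

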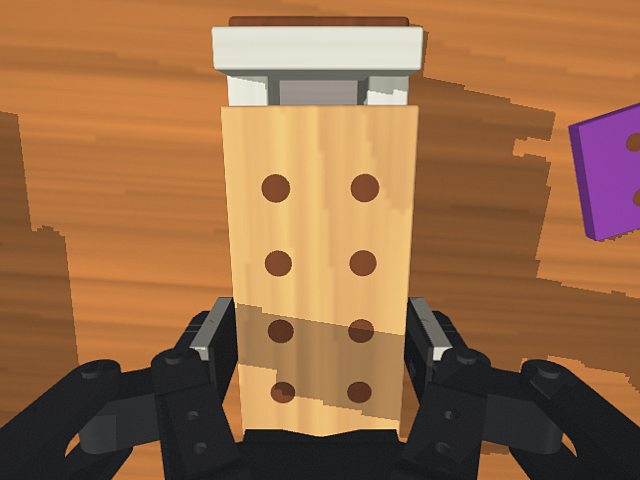

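The board is between the lip and the tab and centred on the fork (board mid column 319.5, lip mid column 318), about 10 mm above the ledges. Setting down slowly.

apply_moves --linear '[[0.05,0,0],[0.1,0,0],[0.15,0,0],[0.2,0,0],[0.2,0,0]]' --turn '[[0,0,0],[0,0,0],[0,0,0],[0,0,0],[0,0,0]]' --fingers '[0.5,0.5,0.5,0.5,0.5]'

```text
t: 21.08
eef_pos: [0.5229, 0.1384, 0.0285]
ee_rot: [1.157, 1.242, -1.157]
ft_force: [-0.0, -0.4, -1.2]
grip_width: 0.0591
```

apply_moves --linear '[[0.03,0,0],[0.03,0,0]]' --turn '[[0,0,0],[0,0,0]]' --fingers '[0.5,0.5]'

```text
t: 21.32
eef_pos: [0.523, 0.1384, 0.0274]
ee_rot: [1.157, 1.242, -1.157]
ft_force: [-0.1, -0.8, -0.2]
grip_width: 0.059
```

apply_moves --linear '[[0.02,0,0],[0.02,0,0]]' --turn '[[0,0,0],[0,0,0]]' --fingers '[0.5,0.5]'

```text
t: 21.58
eef_pos: [0.5232, 0.1384, 0.0271]
ee_rot: [1.157, 1.242, -1.157]
ft_force: [-1.8, -0.3, 4.7]
grip_width: 0.0588
```

It touches at TCP z 0.0271 with 4.7 N, which is the board resting on the ledges. Opening gently, then a look before rising.

apply_moves --linear '[[0,0,0],[0,0,0],[0,0,0],[0,0,0]]' --turn '[[0,0,0],[0,0,0],[0,0,0],[0,0,0]]' --fingers '[0.72,0.76,0.8,0.85]'

```text
t: 22.08
eef_pos: [0.523, 0.1384, 0.0266]
ee_rot: [1.157, 1.242, -1.157]
ft_force: [0.4, -0.6, 0.5]
grip_width: 0.0729
```

```bash
python3 - <<'E'
from h import *
s=manip.get_state(); print(s["t"],s["eef_pos"],s["ft_force"],s["grip_width"])
im=capture("side"); cv2.imwrite("pics/s17.png",cv2.resize(im[280:410,230:410,::-1],None,fx=4.3,fy=4.3,interpolation=cv2.INTER_CUBIC))
im=capture("wrist"); cv2.imwrite("pics/w17.png",im[:,:,::-1])
E
```

```text
22.075 [0.52304499 0.13842308 0.0266354 ] [ 0.38822761 -0.60557099  0.47966727] 0.07285731003789016
```

View pics/s17.png

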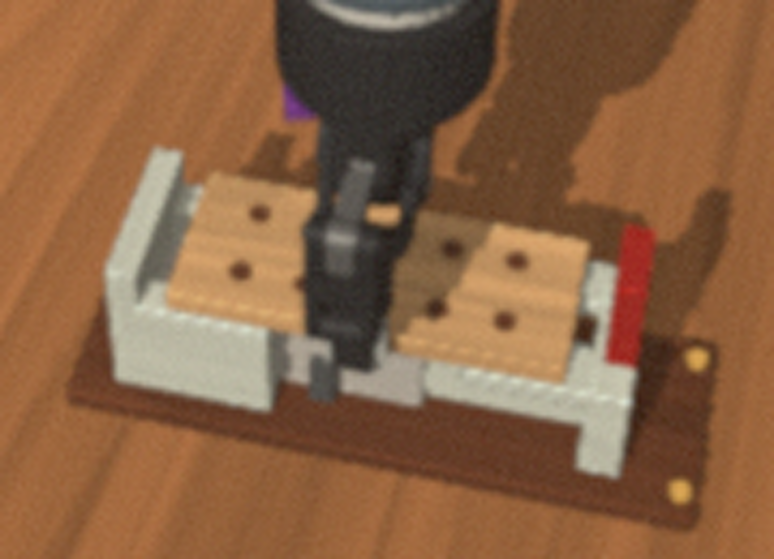

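View pics/w17.png

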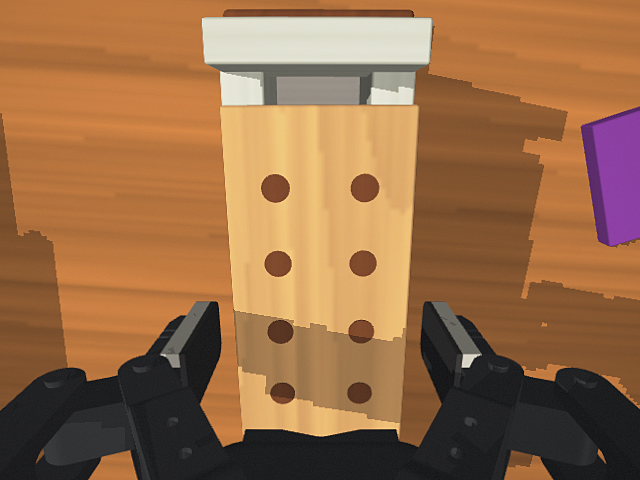

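The board lies flat on both ledges, between lip and tab, and the pads are clear on both sides. Rising.

apply_moves --linear '[[-0.15,0,0],[-0.5,0,0],[-1.0,0,0],[-1.8,0,0],[-2.8,0,0],[-3.6,0,0],[-4.0,0,0],[-4.0,0,0],[-4.0,0,0]]' --turn '[[0,0,0],[0,0,0],[0,0,0],[0,0,0],[0,0,0],[0,0,0],[0,0,0],[0,0,0],[0,0,0]]' --fingers '[0.9,0.9,0.9,0.9,0.9,0.9,0.9,0.9,0.9]'

```text
t: 23.3
eef_pos: [0.5223, 0.1382, 0.1855]
ee_rot: [1.156, 1.243, -1.158]
ft_force: [-0.2, 0.8, -0.8]
grip_width: 0.0767
```

```bash
python3 - <<'E'
from h import *
s=manip.get_state(); print(s["t"],s["eef_pos"],s["ft_force"],s["grip_width"])
w=camera_params("wrist"); im=capture("wrist"); cv2.imwrite("pics/w18.png",im[:,:,::-1])
im=capture("side"); cv2.imwrite("pics/s18.png",im[:,:,::-1])
cv2.imwrite("pics/s18c.png",cv2.resize(im[290:410,230:410,::-1],None,fx=4.3,fy=4.3,interpolation=cv2.INTER_CUBIC))
E
```

```text
23.3 [0.52225829 0.13820931 0.18554108] [-0.20343186  0.81167453 -0.81814835] 0.07670001437679191
```

View pics/w18.png

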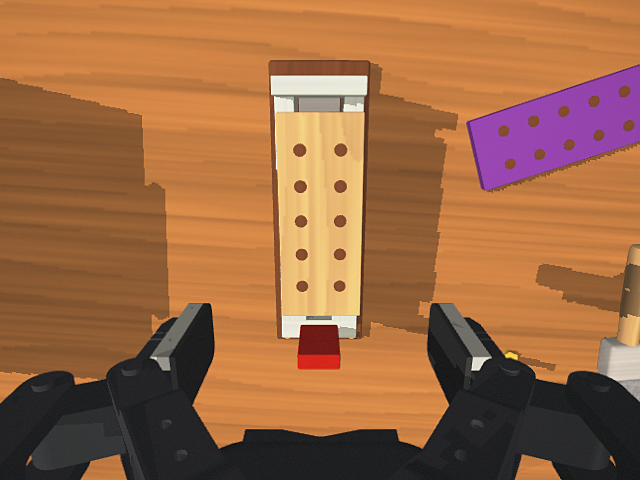

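View pics/s18c.png

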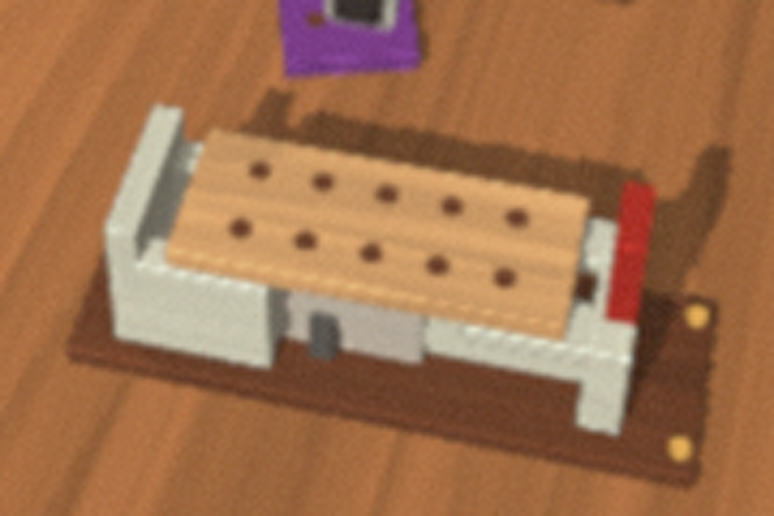

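View pics/s18.png

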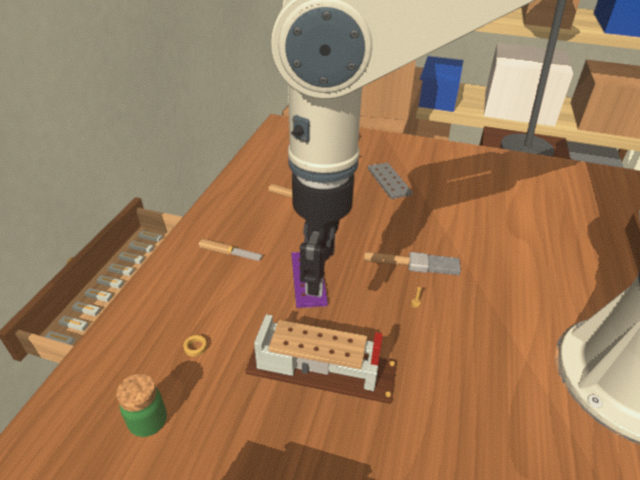

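The board lies flat, centred and square on both ledges. The tab is still at (378,333), as it was after the click. The bolt, ring, jar, brush, scrapers and decoy boards have not moved. Handing in.

```bash
python3 - <<'E'
from bench import manip
print(manip.finish_job())
E
```

```text
the job is handed in; nothing more can be done
None
```

The job is handed in: the arm is drawn out and latched, and the maple board lies on the two ledges between the lip and the red tab. It took about 23 s of the 67 s allowed.

- **Arm:** I pulled the red tab out about 41.6 mm in small steps. The pulling force fell from 6.4 to 3.0 N, and the brass button showed through the next hole, so I stopped there. The highest pulling reading was 6.6 N. After I let go, the button still stood up through the hole.
- **Board:** I gripped it across its width and set it down until I felt 4.7 N on the ledges, then let go and rose clear. The last pictures show it flat, centred and lengthwise, with about 10 mm free at each end. I saw none of the other things moved.
- **What disagreed:** The first grip closed on nothing. The two camera views put the finger ends about 31–40 mm behind the reported TCP, depending on the opening, although the interface text says they coincide. I worked with the measured offset after that, and feeling the bench before the grasp (about 35 mm) confirmed it.
- **Not checked directly:** The board covers the button at the end. That the arm is still latched rests on the tab not having moved since the click.

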